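# Tip the sorted stones into the drying bowl and set the air valve

### The job

Lift the metal sorting tray by its wooden handle and tip all five stones off its open end into the steel bowl of the drying station, without touching the stones with the gripper. Only when all of them are in the bowl, turn the yellow air valve to half open, its lever at the red 45-degree mark. Leave the empty tray lying flat on the middle of the pink slab again, the valve at its mark, and everything else on the bench where it was.

Things in the scene. Friction and masses are not known exactly. Their poses are not given: they have to be found in the camera images.
- tray: Aluminium tray 120 (x) x 90 mm, 0.16 kg; origin: centre of underside. Floor 4 mm thick; side walls 18 mm high, 3 mm thick; back wall 24 mm high at x = -60; no wall at its front end, x = +60, where pieces slide off (from a slope of about 25 degrees). Behind it a dark wooden fin handle, 12 mm thick (y), 28 mm wide, rises from (-73, 0, 12) leaning back 20 degrees from vertical to (-99, 0, 82) mm.
- tray_grip (a point): The point to grip on the tray's handle, 25 mm below its top along the fin, at (-90, 0, 59) mm in the tray's frame (axes as the tray's): fingers close along the tray's y, with the tool about in line with the leaning fin.
- tray_lip (a point): Middle of the tray's open front edge, upper side of the floor, at (60, 0, 4) mm in the tray's frame.
- slab_top (a point): Centre of the top of the pink slab (160 x 140 x 12 mm, fixed), where the tray lies and must lie again. Axes: x along the 160 mm side, z up. A small jar stands 113 mm to its -y side.
- station: Drying station, fixed: grey plate 160 (x) x 270 (y) x 20 mm, origin centre of its underside. On it a steel bowl at (0, -60), a blue valve pedestal at (0, 95) (50 mm square; white dial on top, 69 mm above the table), and a 12 mm copper air pipe that rises at (73, -120) to 211 mm and bends in to a nozzle at (45, -85) whose lower end is 186 mm above the table.
- bowl_floor (a point): Centre of the inner floor of the station's steel bowl, 25 mm above the table; inner radius 54 mm at the floor.
- bowl_rim (a point): Centre of the bowl's mouth, 85 mm above the table; outer radius 68 mm, wall 4 mm.
- valve (a joint): Angle of the yellow valve lever in rad: 0 shut (lever along the station's -x), growing clockwise seen from above, 1.571 fully open (lever along the station's +y). Red mark at 0.785 on the white dial, black marks at 0 and 1.571. Stiff enough to stay where left.
- valve_grip (a point): On the axis of the lever's upright round yellow grip (16 mm across, 60 mm from the valve's axis, from 80 to 122 mm above the table), 12 mm below its top. The lever's bar beneath it is 62 mm long, 11 mm wide, its top 88 mm above the table.
- valve_axis (a point): Point on the valve's upright turning axis, 80 mm above the table, axes as the station's.
- stone1: Green faceted stone, about 21 mm across and 14 mm high, 10 to 15 g, at first on the tray. Origin: centre of its flat underside as it stood.
- stone2: Red faceted stone, about 21 mm across and 14 mm high, 10 to 15 g, at first on the tray. Origin: centre of its flat underside as it stood.
- stone3: Blue faceted stone, about 21 mm across and 14 mm high, 10 to 15 g, at first on the tray. Origin: centre of its flat underside as it stood.
- stone4: Amber faceted stone, about 21 mm across and 14 mm high, 10 to 15 g, at first on the tray. Origin: centre of its flat underside as it stood.
- stone5: Violet faceted stone, about 21 mm across and 14 mm high, 10 to 15 g, at first on the tray. Origin: centre of its flat underside as it stood.
- tool_stand: Dark wooden tool stand, fixed, 70 (x) x 50 x 90 mm with three upright tools reaching 185 mm; stands in the middle between slab and station. Origin: centre of its underside.
- wood_bowl: Small empty wooden bowl, loose, 80 mm across, 30 mm high, to be left alone. Origin: centre of its underside.
- flux_jar: Amber glass jar with black cap, loose, 44 mm across, 60 mm high, beside the slab, to be left alone. Origin: centre of its underside.
- bur_block: Green block with small burs, loose, 50 x 40 mm, 48 mm high, behind the slab, to be left alone. Origin: centre of its underside.
- thread_spool: Brass spool, loose, 40 mm across, 38 mm high, behind the station, to be left alone. Origin: centre of its underside.
- screwdriver: Screwdriver, loose, 160 mm long, lying behind the station, to be left alone. Origin: under its middle, x along it.
Not all that is in view belongs to the job. There is more than one size of the part that bears slab_top; the job needs the middle-sized.

How it is judged:
By the outcome, as a careful person would: the job done as asked, in the order asked, and still so for the second after the job is handed in, with the robot touching nothing.
It also fails if it takes over 72 s, if anything falls off the work surface, if the arm or the gripper's body presses on something with over 40 N, if the wrist force passes 120 N, or if a joint passes its speed limit or range.

### The arm

A 6-joint arm with a two-finger parallel gripper is mounted at the origin on the work surface. World frame = base frame: x ahead of the robot, y to its left, z up, the work surface at z = 0. Lengths are in m, angles in rad, forces in N, time in s.
With the tool pointing down it reaches from about 0.275 to 0.725 m from the base axis. Payload 5.6 kg.
Tool frame: the origin (TCP) lies at the centre of the arm's flange, where the gripper is bolted on; the fingertips stand 173 mm ahead of it and the grasp point (between the pads) lies 155 mm ahead of it; z points along the fingers, y is the direction in which the jaws open and shut (so a half turn about z gives the same grasp; the last joint's range is limited). The gripper opens to 85 mm and grips with 20 to 120 N. Pads are 22 mm wide; open, the fingers measure 114 mm over their backs; the gripper's body (76 mm by 85 mm) begins 54 mm behind the grasp point. The pads swing forward as they close: fully open they stand 13 mm farther back than shut.
Start: joints at [1.518, 0.255, 0.108, 0, -1.424, -0.285], TCP at [0.182, 0.519, 0.405] pointing down, gripper open.
Joint ranges: [-2.95, 2.95], [-1.21, 1.97], [-1.09, 1.5], [-2.87, 1.71], [-2.94, -0.07], [-3.05, 3.05]. Speed limits (rad/s): [2.57, 2.57, 3.14, 3.14, 3.14, 3.14].

### API

Orientations are given as a unit quaternion [w, x, y, z].
In Python, from bench import get_obs, viewer, r, models gives the robot as it stands.
- The arm moves only by the tool apply_moves, never from a script. Its argument "rows" is a list of rows, each a list of 2 entries, a list of its own where there are three numbers: the shift along the tool's x, y, z scaled (see below), then the turn, a rotation vector about the tool's x, y, z scaled (see below). A call has exactly 8 rows; each row is the pose to reach, as a shift and turn from the pose measured when the call began, along the tool's axes at that moment, turning the shorter way round; what a row does not reach only later rows make up. The controller multiplies each number of a shift by 150 mm and each number of a turn by 2 pi rad. A row lasts 1/12 s, in which the tool goes at most 41.7 mm and 7.16 degrees, less where a joint would pass 70% of its speed; a pose out of reach is approached as far as the arm can. A call with a number of a shift or a turn outside -1 to 1 is refused whole. A call with a gripper value outside its range is refused whole. "claw" is the opening, from 0 (shut) to 1 (fully open), set as the call begins (left out, the last holds). The fingers move at their own pace and stop on an object; "newtons" is the grip in N (left out, the last holds). Time passes only in rows, so rows that repeat a pose let the fingers close, or fill a call up. It gives the time, the measured TCP pose, the force and the opening at its end, in the units of the state.
- get_obs(): the state, without advancing time (a new reading comes with each control period).
- viewer.read_camera(name): name is "side" or "top"; returns a dict with "image" (420x560x3 uint8, blue, green, red), "intrinsics" (3x3 intrinsics, pixels), "world_to_cam" (4x4, takes a point from world to camera coordinates). Camera axes: x right, y down, z forward; pixel columns grow to the right and rows downward; lengths in m; the calibration is good to about 2 mm. A picture is of the moment at which its call begins. There is no depth.
- r.close_job(): hands the job in, once; it reports no verdict.
Trained networks look in the newest picture that a camera, given by its name, has taken for a name from the list of things; names that differ only in an ending like _2 or _b are one class to them, and where a whole thing is asked for, a point or a joint stands for the part that bears it (a point fixed in the world has none). Each returns a list of dicts, best first, with "conf" (0 to 1); they miss things now and then, are a little off and sometimes report something else, mostly with a low value. They report only what shows in the picture. A call takes as long as a camera call. They do not tell look-alikes from the thing itself.
- models.find_in(label, camera): "xyz" ([x, y, z] in m, in world coordinates, good to about 4 mm: the middle of the surface that is visible of it).
The state is a dict: "t": time; "qpos": joint angles; "joint_velocities": joint speeds; "effort": joint torques, N m; "tcp_pos": TCP position; "tool_rot": TCP orientation; "ft_force": force on the tool from outside, world axes, zero at the start; "ft_torque": the same for the moment, N m; "opening": finger opening in m.
Only numpy, scipy, OpenCV 4.12 (cv2) and the standard library are available. Lean on these libraries where they do the work, as an engineer would, in place of code of your own. Each camera call takes 0.05 s, during which the arm holds its last target.

## Working session

There is one attempt and no reset: what is moved stays moved. The work goes in short steps, Python scripts to look and compute and a tool call to move; the robot and the scene stay as the last step left them, time stands still between calls to the robot, and variables do not carry over. Pictures are saved under pics/ and viewed, and the job is handed in when it is done.

Besides the shell and the picture viewer there is one more tool, called after "Request:" as name(argument=value, ...) on one line, values as JSON. apply_moves: Moves the arm, as the interface text tells. Its arguments: {"type":"object","properties":{"rows":{"type":"array"},"claw":{"type":"number"},"newtons":{"type":"number"}},"required":["rows"]}

```bash
mkdir -p pics; ls; python3 - <<'E'
from bench import get_obs, viewer, r, models
import cv2
o=get_obs();print({k:o[k] for k in('t','tcp_pos','tool_rot','opening')})
for c in('side','top'):
    d=viewer.read_camera(c);cv2.imwrite(f'pics/{c}0.png',d['image']);print(c,d['intrinsics'],d['world_to_cam'])
E
```

```text
pics
{'t': 0.0, 'tcp_pos': array([0.18214081, 0.51878067, 0.40380311]), 'tool_rot': array([ 9.40388487e-04,  9.85767304e-01, -1.68112825e-01, -1.27390402e-04]), 'opening': 0.08546246033948347}
side [[478.60034217   0.         281.62692119]
 [  0.         478.60034217 212.12687139]
 [  0.           0.           1.        ]] [[ 0.96135487 -0.27506005  0.01178098 -0.45711818]
 [-0.12717281 -0.48161685 -0.86710569  0.18318903]
 [ 0.24418005  0.83209806 -0.49798487  1.12058708]
 [ 0.          0.          0.          1.        ]]
top [[503.89697912   0.         275.00293037]
 [  0.         503.89697912 213.17183432]
 [  0.           0.           1.        ]] [[-0.00820189 -0.99995885  0.00387668  0.04477123]
 [-0.99760513  0.0079162  -0.06871201  0.51465538]
 [ 0.0686785  -0.00443096 -0.997629    1.24373389]
 [ 0.          0.          0.          1.        ]]
```

View pics/side0.png

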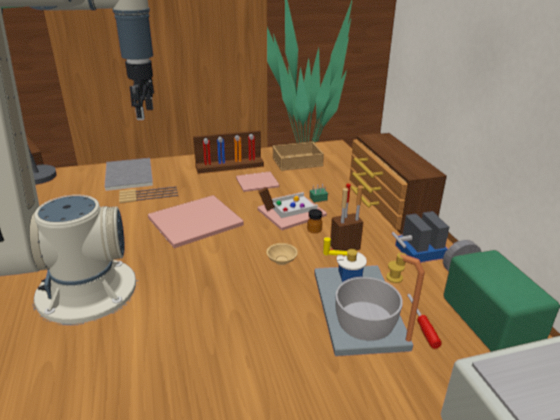

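View pics/top0.png

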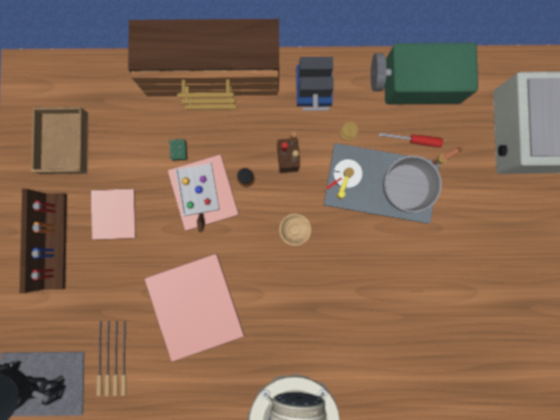

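```bash
python3 - <<'E'
from bench import models
import cv2
a=cv2.imread('pics/top0.png');b=cv2.imread('pics/side0.png')
cv2.imwrite('pics/c1.png',cv2.resize(a[145:240,155:275],None,fx=6,fy=6,interpolation=cv2.INTER_CUBIC))
cv2.imwrite('pics/c2.png',cv2.resize(a[115:230,315:470],None,fx=5,fy=5,interpolation=cv2.INTER_CUBIC))
cv2.imwrite('pics/c3.png',cv2.resize(b[170:245,240:365],None,fx=6,fy=6,interpolation=cv2.INTER_CUBIC))
cv2.imwrite('pics/c4.png',cv2.resize(b[220:350,300:450],None,fx=4.5,fy=4.5,interpolation=cv2.INTER_CUBIC))
for n in ['tray','tray_grip','tray_lip','slab_top','station','bowl_floor','bowl_rim','valve_grip','valve_axis','tool_stand','wood_bowl','flux_jar','bur_block','thread_spool','screwdriver','stone1','stone2','stone3','stone4','stone5']:
  for c in('top','side'):
    print(n,c,[([round(float(v),3) for v in d['xyz']],round(d['conf'],2)) for d in models.find_in(n,c)[:3]])
E
```

```text
tray top [([0.567, 0.233, 0.016], 0.73), ([0.669, 0.28, 0.033], 0.57)]
tray side [([0.554, 0.215, 0.023], 0.63)]
tray_grip top [([0.569, 0.228, 0.027], 0.67), ([0.567, 0.228, 0.024], 0.65)]
tray_grip side [([0.555, 0.216, 0.025], 0.86), ([0.675, 0.268, 0.027], 0.22)]
tray_lip top [([0.568, 0.228, 0.018], 0.85)]
tray_lip side [([0.553, 0.218, 0.027], 0.69), ([0.579, -0.277, 0.034], 0.48)]
slab_top top [([0.515, 0.453, 0.012], 0.57), ([0.533, 0.254, 0.028], 0.55), ([0.567, 0.232, 0.017], 0.35)]
slab_top side [([0.529, 0.176, 0.007], 0.95), ([0.276, 0.225, 0.015], 0.82), ([0.513, 0.442, 0.009], 0.78)]
station top [([0.587, -0.228, 0.022], 0.56), ([0.469, -0.004, 0.021], 0.36)]
station side [([0.58, -0.281, 0.036], 0.7)]
bowl_floor top [([0.561, 0.188, 0.014], 0.68), ([0.583, -0.226, 0.015], 0.64)]
bowl_floor side [([0.58, -0.283, 0.036], 0.69)]
bowl_rim top [([0.59, -0.229, 0.017], 0.64)]
bowl_rim side [([0.689, -0.348, 0.021], 0.6), ([0.579, -0.278, 0.038], 0.55), ([0.568, -0.126, 0.087], 0.53)]
valve_grip top [([0.588, -0.123, 0.087], 0.51)]
valve_grip side []
valve_axis top [([0.715,
[... 899 characters left out ...]
1), ([0.599, 0.222, 0.025], 0.38), ([0.535, 0.255, 0.025], 0.37)]
stone1 side [([0.53, 0.175, 0.005], 0.73)]
stone2 top [([0.593, 0.263, 0.029], 0.61), ([0.599, 0.222, 0.025], 0.38), ([0.535, 0.255, 0.025], 0.37)]
stone2 side [([0.53, 0.175, 0.005], 0.73)]
stone3 top [([0.593, 0.263, 0.029], 0.61), ([0.599, 0.222, 0.025], 0.38), ([0.535, 0.255, 0.025], 0.37)]
stone3 side [([0.53, 0.175, 0.005], 0.73)]
stone4 top [([0.593, 0.263, 0.029], 0.61), ([0.599, 0.222, 0.025], 0.38), ([0.535, 0.255, 0.025], 0.37)]
stone4 side [([0.53, 0.175, 0.005], 0.73)]
stone5 top [([0.593, 0.263, 0.029], 0.61), ([0.599, 0.222, 0.025], 0.38), ([0.535, 0.255, 0.025], 0.37)]
stone5 side [([0.53, 0.175, 0.005], 0.73)]
```

View pics/c1.png

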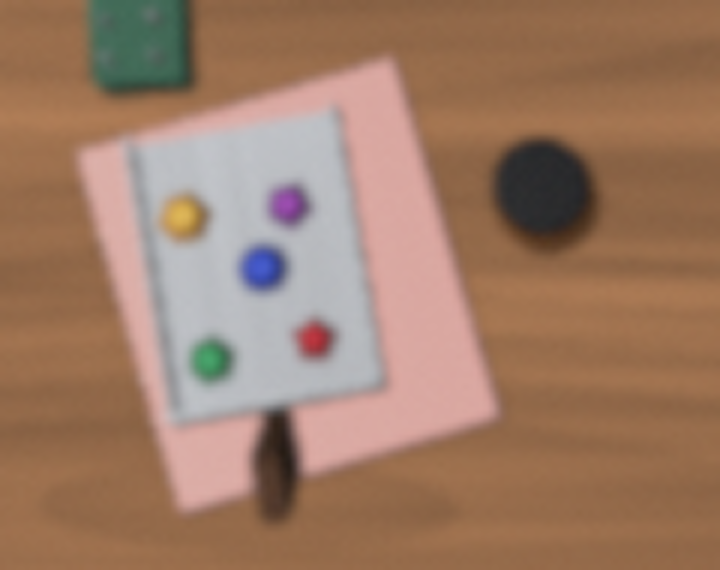

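View pics/c2.png

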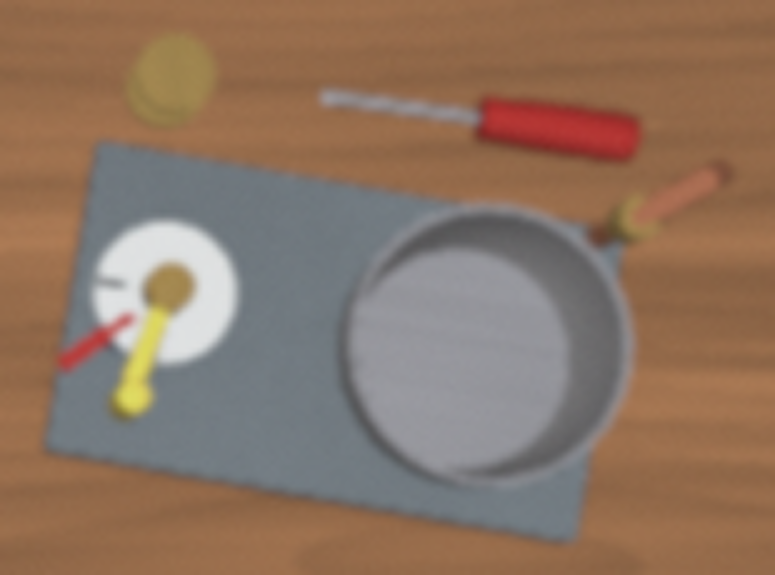

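View pics/c3.png

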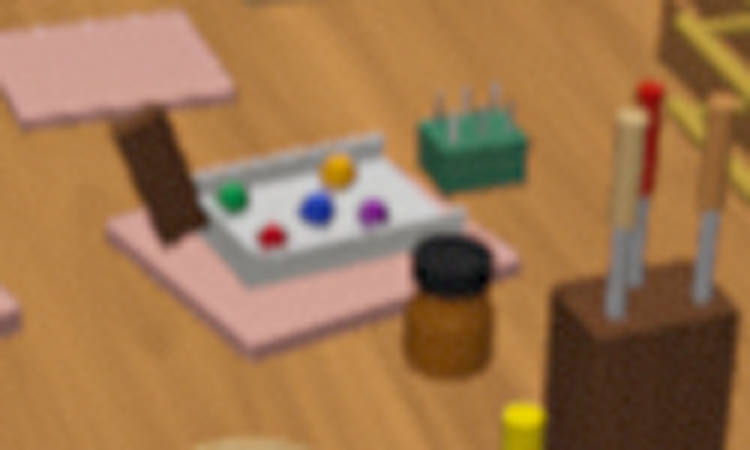

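View pics/c4.png

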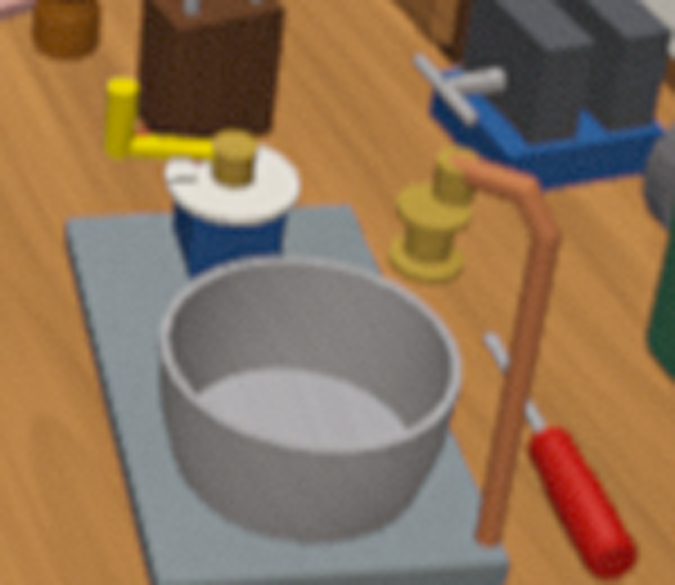

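```bash
cat > h.py <<'E'
import numpy as np
from scipy.optimize import least_squares
from scipy.spatial.transform import Rotation as R
K={'side':np.array([[478.60034217,0,281.62692119],[0,478.60034217,212.12687139],[0,0,1]]),'top':np.array([[503.89697912,0,275.00293037],[0,503.89697912,213.17183432],[0,0,1]])}
W={'side':np.array([[0.96135487,-0.27506005,0.01178098,-0.45711818],[-0.12717281,-0.48161685,-0.86710569,0.18318903],[0.24418005,0.83209806,-0.49798487,1.12058708],[0,0,0,1]]),'top':np.array([[-0.00820189,-0.99995885,0.00387668,0.04477123],[-0.99760513,0.0079162,-0.06871201,0.51465538],[0.0686785,-0.00443096,-0.997629,1.24373389],[0,0,0,1]])}
def proj(c,p):
    q=W[c][:3,:3]@np.asarray(p)+W[c][:3,3]; q=K[c]@q; return q[:2]/q[2]
def unproj(c,uv,z):
    d=np.linalg.inv(K[c])@[uv[0],uv[1],1]; Rw=W[c][:3,:3].T; o=-Rw@W[c][:3,3]; d=Rw@d
    return o+d*(z-o[2])/d[2]
def un(c,off,f): return ((c[0]+.5)/f-.5+off[0],(c[1]+.5)/f-.5+off[1])
def pl(x,y,yaw,p): c,s=np.cos(yaw),np.sin(yaw); return np.array([x+c*p[0]-s*p[1],y+s*p[0]+c*p[1],p[2]])
def fit(corr,x0):
    f=lambda v:np.concatenate([proj(c,pl(*v,p))-uv for c,p,uv in corr])
    s=least_squares(f,x0,loss='soft_l1'); print('fit',s.x.round(4),'deg',np.degrees(s.x[2]).round(2)); print(f(s.x).reshape(-1,2).round(1).tolist()); return s.x
# tool IK helper: tool pose target -> shift/turn scaled from current
def rel(o,pt,Rt):
    q=o['tool_rot'];Rc=R.from_quat([q[1],q[2],q[3],q[0]])
    return (Rc.inv().apply(np.asarray(pt)-o['tcp_pos'])/.15),((Rc.inv()*Rt).as_rotvec()/(2*np.pi))
E
python3 - <<'E'
from h import *
T=lambda u,v:un((u,v),(155,145),6);S=lambda u,v:un((u,v),(240,170),6)
slab=[('top',(.08,.07,.012),T(78,150)),('top',(.08,-.07,.012),T(392,55)),('top',(-.08,-.07,.012),T(500,412)),('top',(-.08,.07,.012),T(182,512)),
('side',(-.08,.07,.012),S(107,228)),('side',(-.08,-.07,.012),S(253,348)),('side',(.08,-.07,.012),S(520,262))]
fit(slab,[.57,.23,.2])
h=.012
tr=[('top',(.06,.045,h+.018),T(128,142)),('top',(.06,-.045,h+.018),T(340,108)),('top',(-.06,-.045,h+.024),T(385,388)),('top',(-.06,.045,h+.024),T(172,425)),
('side',(.06,.045,h+.018),S(382,135)),('side',(.06,-.045,h+.018),S(467,212)),('side',(-.06,.045,h+.024),S(197,180)),('side',(-.06,-.045,h+.024),S(248,255)),('side',(-.099,0,h+.082),S(138,112))]
v=fit(tr,[.57,.23,.2]); print('grip',pl(*v,(-.09,0,h+.059)))
T=lambda u,v:un((u,v),(315,115),5);S=lambda u,v:un((u,v),(300,220),4.5)
st=[('top',(.08,.135,.02),T(97,142)),('top',(-.08,.135,.02),T(45,450)),('top',(-.08,-.135,.02),T(575,543)),('top',(0,-.06,.085),T(489,344)),('top',(0,.095,.069),T(166,293)),
('side',(-.08,.135,.02),S(67,222)),('side',(.08,.135,.02),S(348,207)),('side',(0,-.06,.085),S(311,355)),('side',(0,.095,.069),S(233,183))]
v=fit(st,[.58,-.2,-.2]); print('bowl',pl(*v,(0,-.06,.085)),'valve',pl(*v,(0,.095,.08)))
g=unproj('top',T(132,396),.122);g2=unproj('side',S(122,87),.122);a=pl(*v,(0,.095,.122))
for q in(g,g2):
  d=q-a;print(q,np.hypot(*d[:2]),'angle from -x cw',np.degrees((np.pi+v[2])-np.arctan2(d[1],d[0])))
E
```

```text
fit [0.5711 0.2225 0.2881] deg 16.51
[[-0.5, 0.0], [0.3, -0.1], [0.4, 0.6], [-0.1, 0.2], [-0.2, -0.8], [0.2, -0.1], [1.0, -0.4]]
fit [0.5766 0.233  0.1636] deg 9.38
[[-0.2, -0.1], [0.1, -0.5], [0.2, -0.1], [-0.3, -0.0], [0.2, 0.5], [0.1, 0.5], [-4.0, -1.2], [0.2, -0.3], [-0.2, 1.7]]
grip [0.48781399 0.21832281 0.071     ]
fit [ 0.5889 -0.2288 -0.1809] deg -10.36
[[0.3, -0.3], [0.2, 0.3], [0.8, 0.3], [0.4, 0.3], [-0.2, 0.3], [-0.5, -0.9], [0.9, -0.7], [0.3, -1.1], [0.0, -0.6]]
bowl [ 0.57815007 -0.28784111  0.085     ] valve [ 0.60603693 -0.13537038  0.08      ]
[ 0.55132179 -0.11126113  0.122     ] 0.05979132707729172 angle from -x cw 13.415006935024099
[ 0.54967867 -0.11246519  0.122     ] 0.06083503366077152 angle from -x cw 11.753042563228043
```

```bash
cat >> h.py <<'E'
def Rz(a): return R.from_euler('z',a)
def toolR(yaw,pitch): # tray frame yaw, nose-down pitch -> tool rotation when gripping
    Rt=Rz(yaw)*R.from_euler('y',pitch)
    s,c=np.sin(np.radians(20)),np.cos(np.radians(20))
    return Rt*R.from_matrix(np.array([[c,0,s],[0,-1,0],[s,0,-c]]).T if False else np.column_stack([[c,0,s],[0,-1,0],[s,0,-c]])),Rt
def tcp_from_grip(g,Rt): return np.asarray(g)-Rt.apply([0,0,.155])
def plan(o,wps,per=8):
    """wps: list of (pos,Rot) rows; print rows relative to current"""
    for p,Q in wps:
        s,t=rel(o,p,Q); print([[float(x) for x in s.round(3)],[float(x) for x in t.round(3)]],',',sep='')
def cur(o): q=o['tool_rot']; return o['tcp_pos'],R.from_quat([q[1],q[2],q[3],q[0]])
def interp(o,p,Q,fr):
    p0,R0=cur(o); rv=(R0.inv()*Q).as_rotvec()
    return [(p0+(np.asarray(p)-p0)*f,R0*R.from_rotvec(rv*f)) for f in fr]
TR=(.5766,.2330,.1636); SL=(.5711,.2225,.2881); ST=(.5889,-.2288,-.1809)
E
python3 - <<'E'
from h import *
from bench import get_obs
o=get_obs();print(o['t'])
Q,_=toolR(TR[2],0); g=pl(*TR,(-.09,0,.071)); p=tcp_from_grip(g,Q); ps=p-Q.apply([0,0,.09])
print(p,ps,np.linalg.norm(ps-o['tcp_pos']),np.degrees((cur(o)[1].inv()*Q).magnitude()))
plan(o,[(ps,Q)])
E
```

```text
2.1
[0.43549648 0.20970728 0.21665236] [0.40512569 0.20469381 0.30122469] 0.3988984049350375 34.88109078793038
[[2.096, 1.484, 0.69], [0.014, 0.054, -0.079]],
```

Request:
apply_moves(rows=[[[0.2, 0.14, 0.05], [0.002, 0.01, -0.015]], [[0.45, 0.3, 0.12], [0.005, 0.02, -0.03]], [[0.7, 0.48, 0.2], [0.008, 0.03, -0.05]], [[0.95, 0.66, 0.3], [0.012, 0.045, -0.065]], [[0.98, 0.69, 0.32], [0.014, 0.054, -0.079]], [[0.98, 0.69, 0.32], [0.014, 0.054, -0.079]], [[0.98, 0.69, 0.32], [0.014, 0.054, -0.079]], [[0.98, 0.69, 0.32], [0.014, 0.054, -0.079]]], claw=1)

```text
t: 2.77
tcp_pos: [0.2867, 0.373, 0.3576]
tool_rot: [-0.015, 0.982, 0.08, 0.172]
ft_force: [0.2, 0.4, 1.9]
opening: 0.0856
```

```bash
cat > st.py <<'E'
from h import *
from bench import get_obs
o=get_obs()
Q,_=toolR(TR[2],0); g=pl(*TR,(-.09,0,.071)); p=tcp_from_grip(g,Q); ps=p-Q.apply([0,0,.09])
print(o['t'],o['tcp_pos'],o['qpos'].round(2),o['ft_force'].round(1))
plan(o,[(ps,Q),(p,Q)])
E
python3 st.py
```

```text
2.7667 [0.28672433 0.37302047 0.35755523] [ 1.36  0.04 -0.45  0.39 -0.99  0.17] [0.2 0.4 1.9]
[[0.434, 1.236, 0.553], [-0.0, 0.0, -0.0]],
[[0.436, 1.238, 1.153], [-0.0, 0.0, -0.0]],
```

Request:
apply_moves(rows=[[[0.09, 0.25, 0.11], [0, 0, 0]], [[0.18, 0.5, 0.22], [0, 0, 0]], [[0.27, 0.75, 0.33], [0, 0, 0]], [[0.35, 0.99, 0.44], [0, 0, 0]], [[0.35, 0.99, 0.44], [0, 0, 0]], [[0.35, 0.99, 0.44], [0, 0, 0]], [[0.35, 0.99, 0.44], [0, 0, 0]], [[0.35, 0.99, 0.44], [0, 0, 0]]])

```text
t: 3.43
tcp_pos: [0.3818, 0.24, 0.3139]
tool_rot: [-0.016, 0.982, 0.08, 0.173]
ft_force: [0.3, -1.3, 0.3]
opening: 0.0853
```

```bash
python3 st.py; python3 - <<'E'
from bench import viewer
import cv2
for c,s in(('side',(slice(100,250),slice(200,350))),('top',(slice(145,265),slice(140,290)))):
    d=viewer.read_camera(c);cv2.imwrite(f'pics/{c}1.png',cv2.resize(d['image'][s],None,fx=4,fy=4,interpolation=cv2.INTER_CUBIC))
E
```

```text
3.4333 [0.38182777 0.24001994 0.31393351] [ 1.    0.   -0.59  0.37 -0.77  0.5 ] [ 0.3 -1.3  0.3]
[[0.079, 0.258, 0.118], [-0.001, 0.0, -0.0]],
[[0.079, 0.261, 0.718], [-0.001, 0.0, -0.0]],
```

View pics/top1.png

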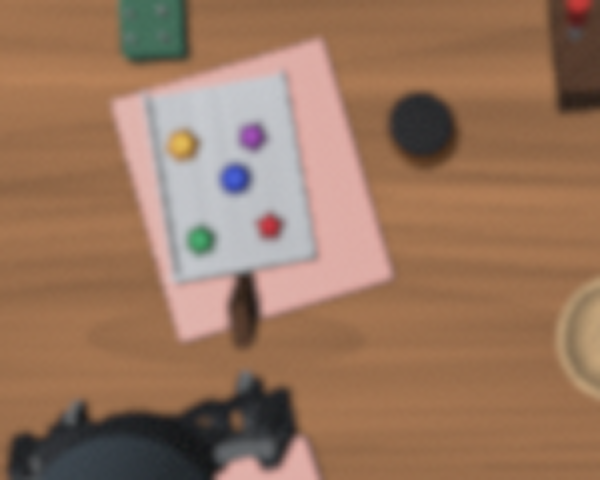

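View pics/side1.png

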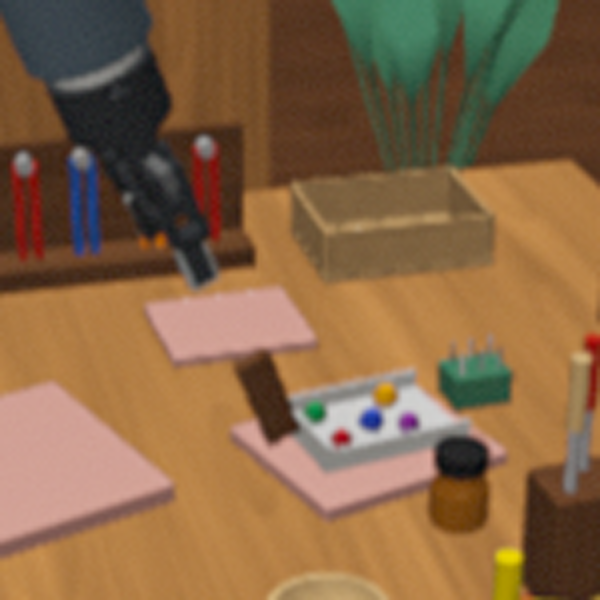

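```bash
python3 - <<'E'
from h import *
for p in((-.099,0,.094),(-.112,0,.089),(-.086,0,.099),(-.073,0,.024)):
  q=pl(*TR,p)
  print((proj('top',q)-[140,145])*4,(proj('side',q)-[200,100])*4)
E
```

```text
[240.44286089 327.49595825] [249.36835002 359.60534572]
[245.22671128 349.60711282] [232.71900859 369.22059675]
[235.62556879 305.23023475] [265.95941686 350.02374917]
[249.96546922 291.00308261] [282.45665506 437.31148748]
```

What could be mistaken, in top0.png pixels: pink slabs at (112,214) small, (194,306) large and (203,192) medium, and bowls at (295,230) wood and (412,184) steel. The description fits the medium slab: it has the tray on it and the jar at (245,177). It also fits the steel bowl on the station. The close crop confirms this: one tray with five stones, and its handle end at crop pixel (243,343), where the fit predicts it. Next I reach for the handle.

Request:
apply_moves(rows=[[[0.04, 0.14, 0.06], [0, 0, 0]], [[0.079, 0.26, 0.118], [0, 0, 0]], [[0.079, 0.26, 0.118], [0, 0, 0]], [[0.079, 0.26, 0.24], [0, 0, 0]], [[0.079, 0.26, 0.4], [0, 0, 0]], [[0.079, 0.26, 0.56], [0, 0, 0]], [[0.079, 0.26, 0.68], [0, 0, 0]], [[0.079, 0.26, 0.718], [0, 0, 0]]])

```text
t: 4.2
tcp_pos: [0.4347, 0.2103, 0.214]
tool_rot: [-0.015, 0.982, 0.082, 0.171]
ft_force: [-0.2, -0.8, -0.4]
opening: 0.0851
```

```bash
python3 st.py; python3 - <<'E'
from bench import viewer
import cv2
for c,s in(('side',(slice(130,250),slice(220,340))),('top',(slice(145,265),slice(140,290)))):
    d=viewer.read_camera(c);cv2.imwrite(f'pics/{c}2.png',cv2.resize(d['image'][s],None,fx=4,fy=4,interpolation=cv2.INTER_CUBIC))
E
```

```text
4.2 [0.43470542 0.2102662  0.21403853] [ 0.82  0.18 -0.72  0.5  -0.44  0.48] [-0.2 -0.8 -0.4]
[[0.008, 0.003, -0.615], [-0.0, 0.001, 0.0]],
[[0.01, 0.005, -0.015], [-0.0, 0.001, 0.0]],
```

View pics/top2.png

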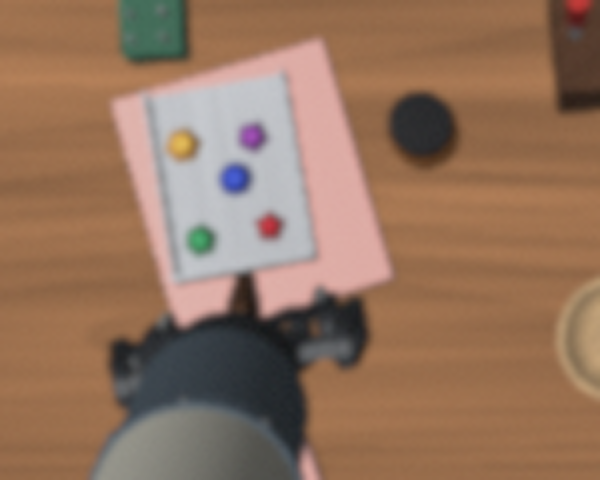

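View pics/side2.png

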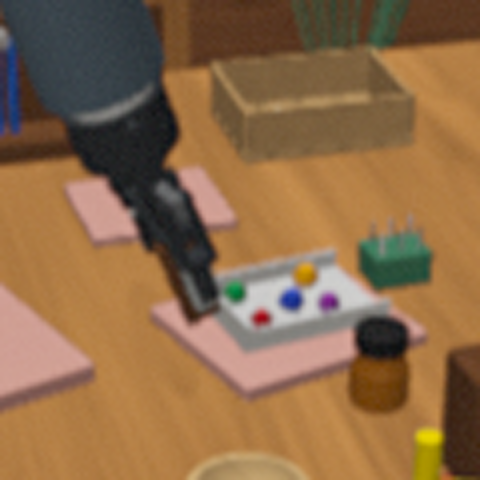

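Request:
apply_moves(rows=[[[0, 0, 0], [0, 0, 0]], [[0, 0, 0], [0, 0, 0]], [[0, 0, 0], [0, 0, 0]], [[0, 0, 0], [0, 0, 0]], [[0, 0, 0], [0, 0, 0]], [[0, 0, 0], [0, 0, 0]], [[0, 0, 0], [0, 0, 0]], [[0, 0, 0], [0, 0, 0]]], claw=0, newtons=100)

```text
t: 4.97
tcp_pos: [0.435, 0.2103, 0.2162]
tool_rot: [-0.016, 0.982, 0.082, 0.172]
ft_force: [-2.3, -0.7, 4.5]
opening: 0.0107
```

```bash
python3 st.py; python3 - <<'E'
from bench import get_obs
o=get_obs();print(o['opening'],o['ft_torque'])
from h import *
# lift 60mm straight up in tool axes
p0,R0=cur(o); print(R0.inv().apply([0,0,.1])/.15)
E
```

```text
4.9667 [0.43503495 0.21034607 0.21622592] [ 0.82  0.18 -0.72  0.5  -0.44  0.49] [-2.3 -0.7  4.5]
[[0.002, 0.003, -0.602], [-0.001, 0.0, 0.0]],
[[0.003, 0.005, -0.002], [-0.001, 0.0, 0.0]],
0.010698783330383689 [-0.25602402  1.25638636 -0.01843309]
[ 0.22730298 -0.00182298 -0.62671722]
```

Request:
apply_moves(rows=[[[0.012, 0, -0.032], [0, 0, 0]], [[0.035, 0, -0.095], [0, 0, 0]], [[0.07, 0, -0.19], [0, 0, 0]], [[0.115, 0, -0.315], [0, 0, 0]], [[0.16, 0, -0.44], [0, 0, 0]], [[0.2, 0, -0.55], [0, 0, 0]], [[0.223, 0, -0.615], [0, 0, 0]], [[0.227, 0, -0.627], [0, 0, 0]]])

```text
t: 5.63
tcp_pos: [0.4351, 0.2103, 0.318]
tool_rot: [-0.017, 0.981, 0.081, 0.173]
ft_force: [-0.4, 0.3, -2.4]
opening: 0.0112
```

```bash
python3 - <<'E'
from bench import viewer,get_obs
import cv2
o=get_obs();print(o['tcp_pos'],o['tool_rot'],o['ft_force'],o['ft_torque'],o['qpos'].round(2))
for c,s in(('side',(slice(100,250),slice(220,370))),):
    d=viewer.read_camera(c);cv2.imwrite(f'pics/{c}3.png',cv2.resize(d['image'][s],None,fx=4,fy=4,interpolation=cv2.INTER_CUBIC))
E
```

```text
[0.43507611 0.21027355 0.31795874] [-0.01670592  0.98140441  0.08136986  0.17304696] [-0.41166224  0.31166176 -2.35486585] [-0.16900875  1.39564589  0.00407012] [ 0.85  0.06 -0.5   0.31 -0.76  0.69]
```

View pics/side3.png

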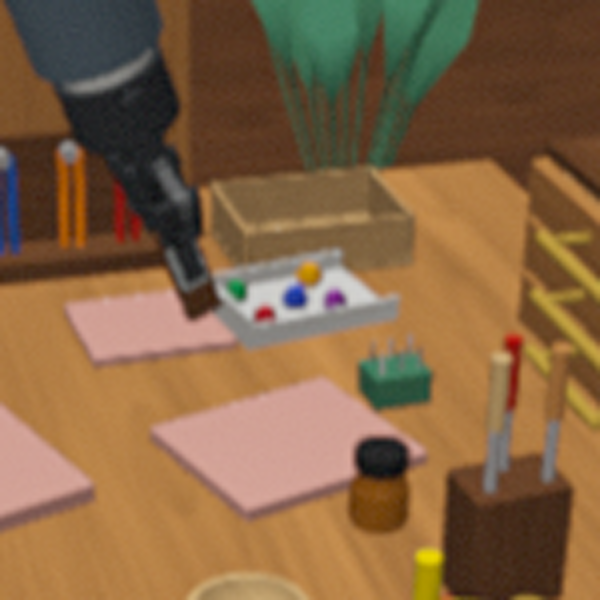

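```bash
cat > path1.py <<'E'
import sys
from h import *
from bench import get_obs
from scipy.interpolate import PchipInterpolator
from scipy.spatial.transform import Slerp
o=get_obs()
P0=np.array([.4351,.2103,.318]);Y0=.1636
YP=ST[2]; LIP=pl(*ST,(-.028,-.06,0))
def tcp_of_lip(lip,yaw,pitch):
    Q,Rt=toolR(yaw,pitch); g=np.asarray(lip)+Rt.apply([-.15,0,.055]); return tcp_from_grip(g,Q),Q
if __name__=='__main__':
    k0=int(sys.argv[1])
    P2,_=tcp_of_lip(np.r_[LIP[:2],.244],YP,0)
    Pm=np.array([.435,.10,.445])
    N=40
    u=lambda s: s*s*s*(10-15*s+6*s*s)
    K=[0,.3,1]
    f=PchipInterpolator([0,.15,.35,1],np.array([P0,[.435,.20,.40],[.437,.115,.445],P2]))
    for k in range(k0+1,k0+9):
        s=u(min(k/N,1)); p=f(s); yaw=Y0+(YP-Y0)*s
        Q,_=toolR(yaw,np.radians(-4*min(1,k/8)) )
        plan(o,[(p,Q)])
    print(o['t'],o['tcp_pos'].round(3),P2.round(3),o['qpos'].round(2))
E
python3 path1.py 0
```

```text
[[0.004, -0.001, -0.006], [-0.001, 0.001, 0.0]],
[[0.005, -0.001, -0.011], [-0.001, 0.003, 0.0]],
[[0.009, -0.001, -0.022], [-0.001, 0.004, 0.0]],
[[0.017, -0.001, -0.042], [-0.001, 0.006, 0.001]],
[[0.028, -0.0, -0.074], [-0.001, 0.007, 0.001]],
[[0.044, 0.001, -0.118], [-0.001, 0.008, 0.001]],
[[0.064, 0.004, -0.175], [-0.002, 0.01, 0.002]],
[[0.087, 0.01, -0.243], [-0.002, 0.011, 0.003]],
5.6833 [0.435 0.21  0.317] [ 0.351 -0.246  0.445] [ 0.85  0.06 -0.5   0.31 -0.76  0.69]
```

Request:
apply_moves(rows=[[[0.004, 0, -0.006], [-0.001, 0.001, 0]], [[0.005, 0, -0.011], [-0.001, 0.003, 0]], [[0.009, 0, -0.022], [-0.001, 0.004, 0]], [[0.017, 0, -0.042], [-0.001, 0.006, 0.001]], [[0.028, 0, -0.074], [-0.001, 0.007, 0.001]], [[0.044, 0.001, -0.118], [-0.001, 0.008, 0.001]], [[0.064, 0.004, -0.175], [-0.002, 0.01, 0.002]], [[0.087, 0.01, -0.243], [-0.002, 0.011, 0.003]]])

```text
t: 6.35
tcp_pos: [0.4349, 0.2083, 0.3565]
tool_rot: [-0.014, 0.976, 0.07, 0.207]
ft_force: [-0.4, -0.9, -2.2]
opening: 0.0108
```

```bash
python3 path1.py 8
```

```text
[[0.03, 0.009, -0.07], [-0.0, 0.0, 0.001]],
[[0.063, 0.023, -0.15], [-0.001, 0.0, 0.002]],
[[0.095, 0.042, -0.227], [-0.001, 0.0, 0.004]],
[[0.121, 0.068, -0.295], [-0.002, 0.0, 0.005]],
[[0.145, 0.13, -0.366], [-0.003, 0.0, 0.007]],
[[0.165, 0.231, -0.439], [-0.004, 0.0, 0.009]],
[[0.178, 0.363, -0.505], [-0.005, 0.0, 0.011]],
[[0.179, 0.511, -0.553], [-0.006, 0.0, 0.013]],
6.35 [0.435 0.208 0.356] [ 0.351 -0.246  0.445] [ 0.86  0.01 -0.49  0.39 -0.79  0.62]
```

Request:
apply_moves(rows=[[[0.03, 0.009, -0.07], [0, 0, 0.001]], [[0.063, 0.023, -0.15], [-0.001, 0, 0.002]], [[0.095, 0.042, -0.227], [-0.001, 0, 0.004]], [[0.121, 0.068, -0.295], [-0.002, 0, 0.005]], [[0.145, 0.13, -0.366], [-0.003, 0, 0.007]], [[0.165, 0.231, -0.439], [-0.004, 0, 0.009]], [[0.178, 0.363, -0.505], [-0.005, 0, 0.011]], [[0.179, 0.511, -0.553], [-0.006, 0, 0.013]]])

```text
t: 7.02
tcp_pos: [0.4367, 0.1308, 0.4455]
tool_rot: [-0.005, 0.978, 0.026, 0.209]
ft_force: [-1.4, -0.3, -1.4]
opening: 0.0111
```

```bash
python3 path1.py 16
```

```text
[[-0.007, 0.141, 0.001], [-0.001, -0.0, 0.002]],
[[-0.018, 0.286, -0.004], [-0.002, -0.0, 0.004]],
[[-0.036, 0.436, -0.012], [-0.003, -0.0, 0.007]],
[[-0.06, 0.591, -0.023], [-0.004, -0.0, 0.009]],
[[-0.091, 0.749, -0.036], [-0.005, -0.0, 0.011]],
[[-0.126, 0.908, -0.051], [-0.006, -0.0, 0.014]],
[[-0.166, 1.068, -0.069], [-0.007, -0.0, 0.016]],
[[-0.209, 1.227, -0.088], [-0.008, -0.0, 0.018]],
7.0167 [0.437 0.131 0.446] [ 0.351 -0.246  0.445] [ 0.74 -0.09 -0.33  0.31 -1.02  0.77]
```

Request:
apply_moves(rows=[[[-0.007, 0.14, 0], [-0.001, 0, 0.002]], [[-0.018, 0.28, -0.004], [-0.002, 0, 0.004]], [[-0.034, 0.42, -0.011], [-0.003, 0, 0.007]], [[-0.055, 0.56, -0.021], [-0.004, 0, 0.009]], [[-0.078, 0.69, -0.032], [-0.005, 0, 0.01]], [[-0.104, 0.81, -0.042], [-0.006, 0, 0.012]], [[-0.128, 0.91, -0.052], [-0.006, 0, 0.014]], [[-0.148, 0.99, -0.061], [-0.007, 0, 0.015]]])

```text
t: 7.68
tcp_pos: [0.42, -0.02, 0.4461]
tool_rot: [0.006, 0.977, -0.025, 0.21]
ft_force: [0.2, -0.2, -2.2]
opening: 0.0113
```

```bash
python3 path1.py 22;  python3 - <<'E'
from bench import viewer,get_obs
import cv2
for c in('side','top'):
    d=viewer.read_camera(c);cv2.imwrite(f'pics/{c}4.png',d['image'])
E
```

```text
[[-0.01, 0.071, 0.004], [-0.0, -0.001, 0.001]],
[[-0.038, 0.234, -0.008], [-0.001, -0.001, 0.003]],
[[-0.069, 0.394, -0.022], [-0.002, -0.001, 0.005]],
[[-0.101, 0.549, -0.036], [-0.003, -0.001, 0.007]],
[[-0.135, 0.697, -0.05], [-0.004, -0.001, 0.009]],
[[-0.168, 0.836, -0.065], [-0.004, -0.001, 0.011]],
[[-0.2, 0.965, -0.079], [-0.005, -0.001, 0.012]],
[[-0.231, 1.083, -0.092], [-0.006, -0.001, 0.014]],
7.6833 [ 0.42  -0.02   0.446] [ 0.351 -0.246  0.445] [ 0.41 -0.18 -0.37  0.22 -1.01  1.03]
```

View pics/side4.png

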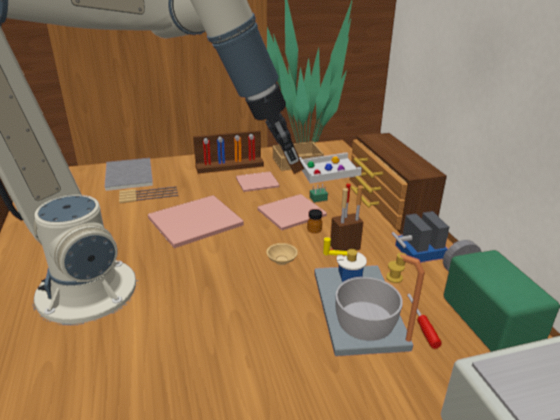

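View pics/top4.png

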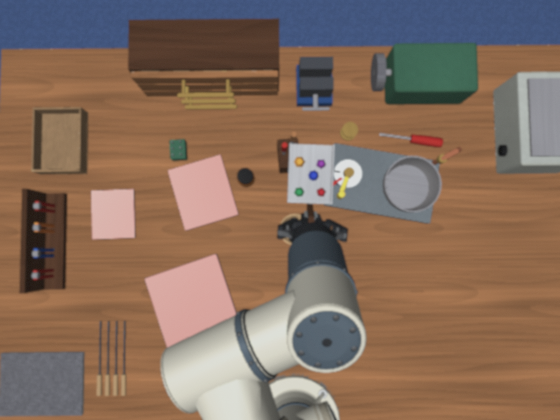

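Request:
apply_moves(rows=[[[-0.012, 0.07, 0], [0, 0, 0.001]], [[-0.034, 0.2, -0.007], [-0.001, -0.001, 0.003]], [[-0.06, 0.35, -0.018], [-0.002, -0.001, 0.005]], [[-0.092, 0.5, -0.032], [-0.003, -0.001, 0.007]], [[-0.125, 0.65, -0.046], [-0.003, -0.001, 0.009]], [[-0.158, 0.79, -0.06], [-0.004, -0.001, 0.011]], [[-0.188, 0.91, -0.074], [-0.005, -0.001, 0.012]], [[-0.208, 0.99, -0.082], [-0.005, -0.001, 0.013]]])

```text
t: 8.45
tcp_pos: [0.3781, -0.1675, 0.4458]
tool_rot: [0.014, 0.976, -0.069, 0.207]
ft_force: [-0.6, -0.7, -1.9]
opening: 0.0111
```

```bash
python3 path1.py 29
```

```text
[[-0.014, 0.087, 0.001], [-0.001, 0.0, 0.0]],
[[-0.033, 0.194, -0.008], [-0.001, 0.0, 0.002]],
[[-0.05, 0.286, -0.015], [-0.002, 0.0, 0.003]],
[[-0.064, 0.363, -0.022], [-0.002, 0.0, 0.004]],
[[-0.076, 0.425, -0.027], [-0.002, 0.0, 0.004]],
[[-0.085, 0.472, -0.031], [-0.002, 0.0, 0.005]],
[[-0.092, 0.506, -0.034], [-0.003, 0.0, 0.005]],
[[-0.096, 0.528, -0.036], [-0.003, 0.0, 0.005]],
8.45 [ 0.378 -0.168  0.446] [ 0.351 -0.246  0.445] [-0.01 -0.18 -0.31  0.06 -1.03  1.42]
```

Request:
apply_moves(rows=[[[-0.014, 0.085, -0.001], [-0.001, 0, 0]], [[-0.033, 0.19, -0.008], [-0.001, 0, 0.002]], [[-0.05, 0.285, -0.015], [-0.002, 0, 0.003]], [[-0.064, 0.363, -0.022], [-0.002, 0, 0.004]], [[-0.076, 0.425, -0.027], [-0.002, 0, 0.004]], [[-0.085, 0.472, -0.031], [-0.002, 0, 0.005]], [[-0.092, 0.51, -0.034], [-0.003, 0, 0.005]], [[-0.096, 0.53, -0.036], [-0.003, 0, 0.005]]])

```text
t: 9.12
tcp_pos: [0.3516, -0.2444, 0.445]
tool_rot: [0.02, 0.974, -0.087, 0.206]
ft_force: [0.7, -0.4, -2.6]
opening: 0.0109
```

```bash
cat > pour.py <<'E'
import sys
from path1 import *
# args: list of lipz,pitchdeg,x_off per row
a=[tuple(map(float,x.split(','))) for x in sys.argv[1:]]
for z,pd,xo in a:
    L=pl(*ST,(xo,-.06,z)); p,Q=tcp_of_lip(L,YP,np.radians(pd)); plan(o,[(p,Q)])
p0,R0=cur(o)
# implied lip now
Q0,_=toolR(0,0); Rt=R0*Q0.inv(); lip=p0+R0.apply([0,0,.155])+Rt.apply([.15,0,-.055])
e=Rt.as_euler('ZYX',degrees=True)
print(o['t'],'lip',lip.round(4),'bowl',pl(*ST,(0,-.06,.085)).round(4),'ypr',e.round(1),o['qpos'].round(2))
E
python3 pour.py .24,-2,-.028 .232,2,-.028 .22,7,-.028 .2,12,-.028 .18,15,-.028 .16,17,-.028 .145,17,-.028 .14,17,-.028;  python3 - <<'E'
from bench import viewer,get_obs
import cv2
for c in('side','top'):
    d=viewer.read_camera(c);cv2.imwrite(f'pics/{c}5.png',d['image'][100:400,150:550] if c=='side' else d['image'][80:300,250:550])
E
```

```text
[[-0.076, 0.013, 0.051], [0.0, -0.005, 0.001]],
[[0.026, 0.013, 0.051], [0.0, -0.016, 0.001]],
[[0.152, 0.013, 0.076], [0.0, -0.03, 0.001]],
[[0.261, 0.014, 0.163], [0.0, -0.044, 0.001]],
[[0.305, 0.014, 0.272], [0.0, -0.053, 0.001]],
[[0.318, 0.014, 0.387], [0.0, -0.058, 0.001]],
[[0.277, 0.013, 0.479], [0.0, -0.058, 0.001]],
[[0.263, 0.013, 0.509], [0.0, -0.058, 0.001]],
9.1167 lip [ 0.5644 -0.2833  0.2587] bowl [ 0.5781 -0.2878  0.085 ] ypr [-10.2  -3.9  -0.2] [-0.25 -0.14 -0.24 -0.03 -1.05  1.65]
```

View pics/side5.png

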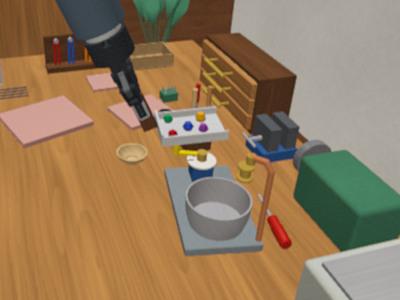

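View pics/top5.png

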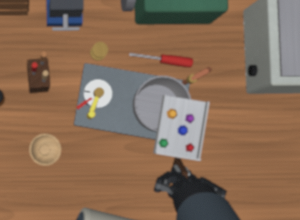

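```bash
python3 pour.py .255,-3,-.02 .245,-1,-.024 .23,2,-.028 .21,5,-.03 .19,8,-.03 .17,10,-.03 .152,11,-.03 .145,12,-.03
```

```text
[[-0.017, 0.015, -0.007], [0.0, -0.002, 0.001]],
[[-0.007, 0.015, 0.017], [0.0, -0.008, 0.001]],
[[0.021, 0.015, 0.062], [0.0, -0.016, 0.001]],
[[0.05, 0.015, 0.148], [0.0, -0.025, 0.001]],
[[0.092, 0.015, 0.244], [0.0, -0.033, 0.001]],
[[0.103, 0.015, 0.352], [0.0, -0.039, 0.001]],
[[0.087, 0.014, 0.455], [0.0, -0.041, 0.001]],
[[0.1, 0.014, 0.492], [0.0, -0.044, 0.001]],
9.2167 lip [ 0.5644 -0.2829  0.2585] bowl [ 0.5781 -0.2878  0.085 ] ypr [-10.2  -3.9  -0.2] [-0.25 -0.14 -0.24 -0.03 -1.05  1.65]
```

Request:
apply_moves(rows=[[[-0.015, 0.005, -0.003], [0, -0.002, 0]], [[-0.007, 0.01, 0.017], [0, -0.008, 0.001]], [[0.021, 0.015, 0.062], [0, -0.016, 0.001]], [[0.05, 0.015, 0.148], [0, -0.025, 0.001]], [[0.092, 0.015, 0.244], [0, -0.033, 0.001]], [[0.103, 0.015, 0.352], [0, -0.039, 0.001]], [[0.087, 0.014, 0.455], [0, -0.041, 0.001]], [[0.1, 0.014, 0.492], [0, -0.044, 0.001]]])

```text
t: 9.88
tcp_pos: [0.3942, -0.2535, 0.3806]
tool_rot: [0.006, 0.994, -0.091, 0.068]
ft_force: [-1.1, 0.8, -2.9]
opening: 0.011
```

```bash
python3 pour.py .135,13,-.03 .122,15,-.03 .112,18,-.03 .108,21,-.028 .106,24,-.026 .104,27,-.025 .104,30,-.025 .104,32,-.025;  python3 - <<'E'
from bench import viewer,get_obs
import cv2
for c in('side','top'):
    d=viewer.read_camera(c);cv2.imwrite(f'pics/{c}6.png',cv2.resize(d['image'][170:370,280:480] if c=='side' else d['image'][100:260,320:500],None,fx=3,fy=3))
E
```

```text
[[0.025, 0.005, 0.033], [-0.0, -0.002, -0.0]],
[[0.074, 0.004, 0.092], [-0.0, -0.008, -0.0]],
[[0.158, 0.004, 0.123], [-0.0, -0.016, -0.0]],
[[0.263, 0.004, 0.12], [-0.0, -0.024, -0.0]],
[[0.37, 0.004, 0.109], [-0.0, -0.033, -0.0]],
[[0.473, 0.003, 0.102], [-0.0, -0.041, -0.0]],
[[0.571, 0.003, 0.087], [-0.0, -0.049, -0.0]],
[[0.637, 0.003, 0.079], [-0.0, -0.055, -0.0]],
9.8833 lip [ 0.5476 -0.2818  0.1415] bowl [ 0.5781 -0.2878  0.085 ] ypr [-10.5  12.2   0. ] [-0.24  0.06 -0.19 -0.01 -1.19  1.63]
```

View pics/side6.png

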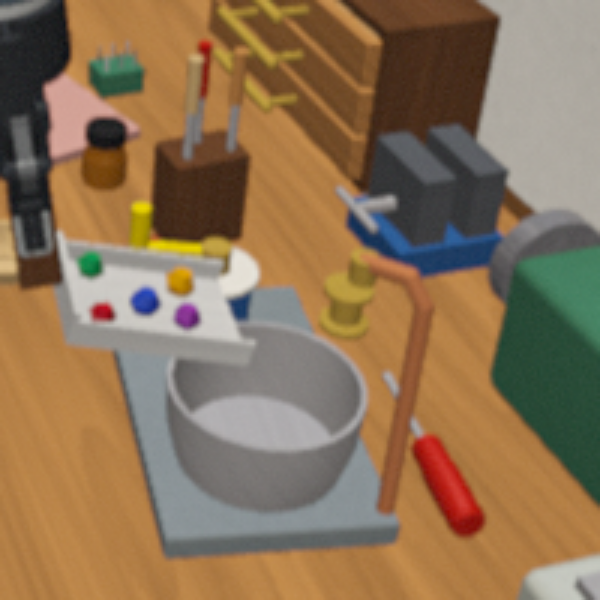

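View pics/top6.png

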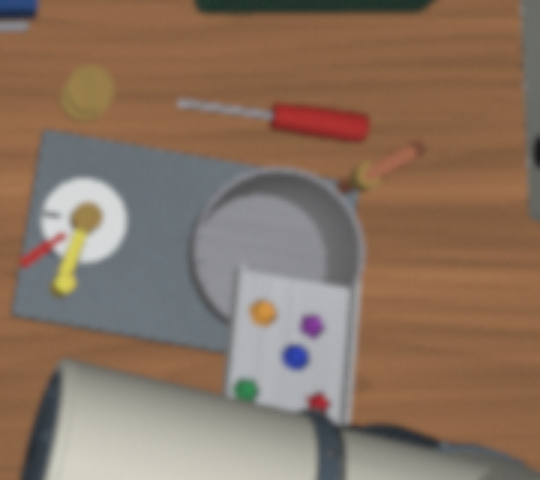

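Request:
apply_moves(rows=[[[0.025, 0.004, 0.033], [0, -0.002, 0]], [[0.074, 0.004, 0.092], [0, -0.008, 0]], [[0.158, 0.004, 0.123], [0, -0.016, 0]], [[0.263, 0.004, 0.12], [0, -0.024, 0]], [[0.37, 0.004, 0.109], [0, -0.033, 0]], [[0.473, 0.003, 0.102], [0, -0.041, 0]], [[0.571, 0.003, 0.087], [0, -0.049, 0]], [[0.637, 0.003, 0.079], [0, -0.055, 0]]])

```text
t: 10.65
tcp_pos: [0.4904, -0.2722, 0.3846]
tool_rot: [-0.009, 0.99, -0.091, -0.103]
ft_force: [-0.1, -0.8, -1.5]
opening: 0.0107
```

```bash
python3 pour.py .104,34,-.025 .104,36,-.025 .104,38,-.025 .104,40,-.025 .104,42,-.025 .104,45,-.025 .104,48,-.025 .104,48,-.025;  python3 - <<'E'
from bench import viewer,get_obs
import cv2
for c in('side','top'):
    d=viewer.read_camera(c);cv2.imwrite(f'pics/{c}7.png',cv2.resize(d['image'][170:370,280:480] if c=='side' else d['image'][100:260,320:500],None,fx=3,fy=3))
E
```

```text
[[0.053, -0.003, -0.006], [0.0, -0.006, -0.0]],
[[0.115, -0.003, -0.032], [0.0, -0.011, -0.0]],
[[0.177, -0.003, -0.055], [0.0, -0.017, -0.0]],
[[0.24, -0.004, -0.075], [0.0, -0.022, -0.0]],
[[0.304, -0.004, -0.094], [0.0, -0.028, -0.0]],
[[0.401, -0.004, -0.118], [0.0, -0.036, -0.0]],
[[0.498, -0.004, -0.136], [0.0, -0.045, -0.0]],
[[0.498, -0.004, -0.136], [0.0, -0.045, -0.0]],
10.65 lip [ 0.5555 -0.2847  0.1069] bowl [ 0.5781 -0.2878  0.085 ] ypr [-10.5  31.9  -0.1] [-0.22  0.36  0.19  0.01 -1.61  1.61]
```

View pics/side7.png

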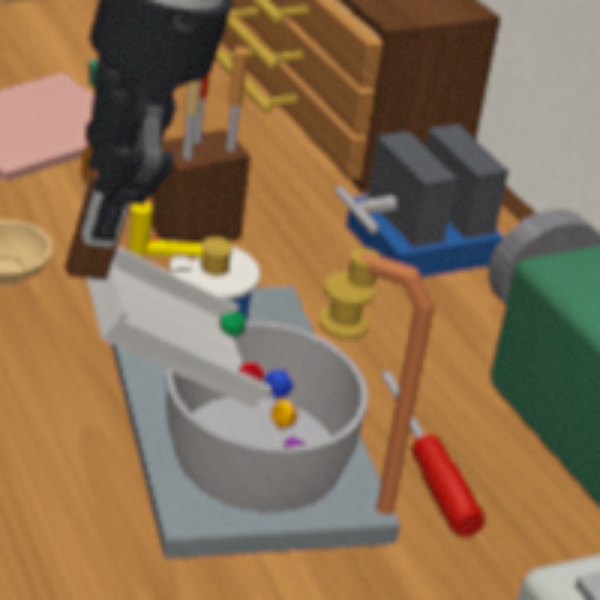

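View pics/top7.png

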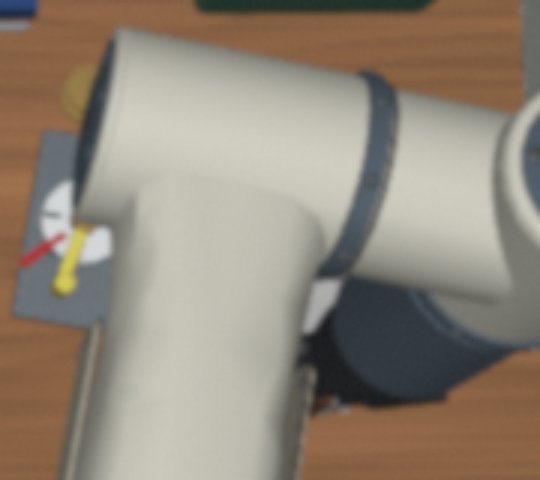

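Request:
apply_moves(rows=[[[0, 0, 0], [0, 0, 0]], [[0, 0, 0], [0, 0, 0]], [[0.053, 0, -0.006], [0, -0.006, 0]], [[0.115, 0, -0.032], [0, -0.011, 0]], [[0.177, 0, -0.055], [0, -0.017, 0]], [[0.24, 0, -0.075], [0, -0.022, 0]], [[0.304, 0, -0.094], [0, -0.028, 0]], [[0.304, 0, -0.094], [0, -0.028, 0]]])

```text
t: 11.42
tcp_pos: [0.5382, -0.281, 0.3874]
tool_rot: [-0.017, 0.977, -0.09, -0.19]
ft_force: [0.5, 0.5, -2.4]
opening: 0.0105
```

```bash
python3 pour.py .106,38,-.025 .112,34,-.03 .12,30,-.03 .13,25,-.03 .142,20,-.03 .16,15,-.03 .185,10,-.03 .21,6,-.03;  python3 - <<'E'
from bench import viewer,get_obs
import cv2
for c in('side',):
    d=viewer.read_camera(c);cv2.imwrite(f'pics/{c}8.png',cv2.resize(d['image'][170:370,280:480] if c=='side' else d['image'][100:260,320:500],None,fx=3,fy=3))
E
```

```text
[[-0.134, -0.003, 0.042], [0.0, 0.011, -0.0]],
[[-0.293, -0.002, 0.086], [0.0, 0.022, -0.0]],
[[-0.422, -0.002, 0.114], [0.0, 0.033, -0.0]],
[[-0.574, -0.002, 0.158], [0.0, 0.047, -0.0]],
[[-0.722, -0.001, 0.201], [0.0, 0.061, -0.0]],
[[-0.874, -0.001, 0.217], [0.0, 0.075, -0.0]],
[[-1.032, -0.001, 0.198], [0.0, 0.089, -0.0]],
[[-1.162, -0.0, 0.158], [0.0, 0.1, -0.0]],
11.4167 lip [ 0.5544 -0.2843  0.1024] bowl [ 0.5781 -0.2878  0.085 ] ypr [-10.5  42.   -0.1] [-0.22  0.52  0.42  0.02 -1.85  1.61]
```

View pics/side8.png

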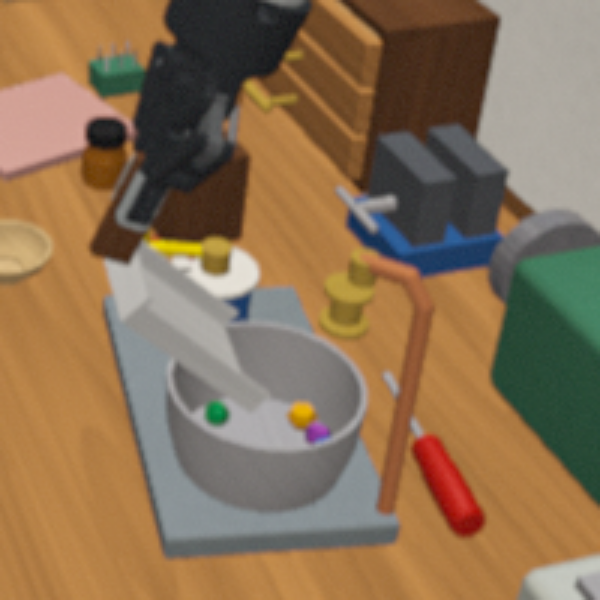

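Request:
apply_moves(rows=[[[-0.07, 0, 0.01], [0, 0.005, 0]], [[-0.2, 0, 0.06], [0, 0.016, 0]], [[-0.34, 0, 0.08], [0, 0.028, 0]], [[-0.48, 0, 0.12], [0, 0.04, 0]], [[-0.62, 0, 0.15], [0, 0.052, 0]], [[-0.76, 0, 0.16], [0, 0.066, 0]], [[-0.9, 0, 0.15], [0, 0.08, 0]], [[-0.98, 0, 0.1], [0, 0.09, 0]]])

```text
t: 12.13
tcp_pos: [0.3942, -0.2543, 0.4295]
tool_rot: [0.009, 0.991, -0.091, 0.094]
ft_force: [0.1, 0.6, -2.0]
opening: 0.011
```

```bash
python3 pour.py .17,10,-.04;  python3 - <<'E'
from bench import viewer,get_obs
import cv2
for c in('side','top'):
    d=viewer.read_camera(c);cv2.imwrite(f'pics/{c}9.png',cv2.resize(d['image'][170:370,280:480] if c=='side' else d['image'][100:260,320:500],None,fx=3,fy=3))
E
```

```text
[[-0.152, -0.001, 0.152], [0.0, -0.002, -0.0]],
12.1333 lip [ 0.56   -0.2853  0.1992] bowl [ 0.5781 -0.2878  0.085 ] ypr [-10.5   9.1  -0. ] [-0.24  0.02 -0.11 -0.01 -1.25  1.63]
```

View pics/side9.png

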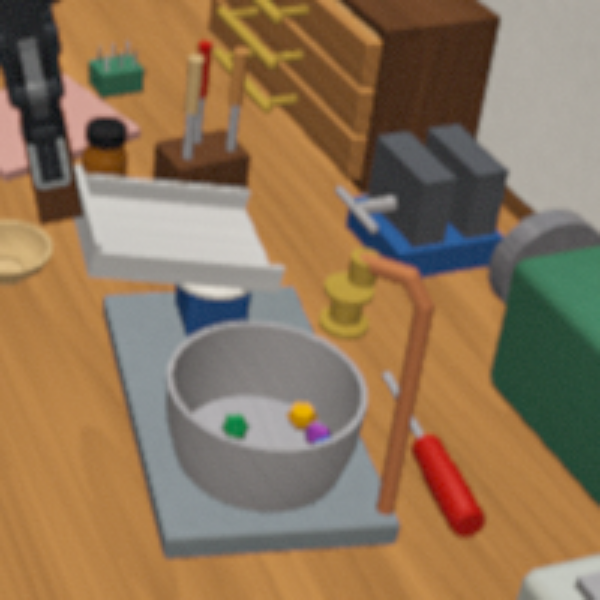

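View pics/top9.png

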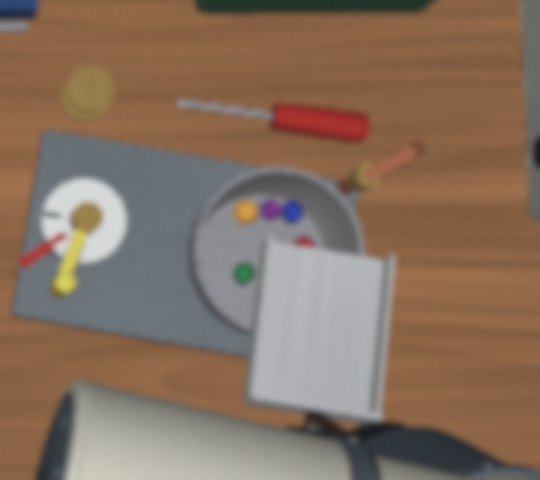

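```bash
cat > back.py <<'E'
import sys
from path1 import *
Q,_=toolR(SL[2],0)
def slabtcp(h): return tcp_from_grip(pl(*SL,(-.09,0,.071+h)),Q)
a=np.array([.394,-.254,.4295])
W_=np.array([a,[.372,-.22,.452],[.435,0,.452],slabtcp(.22),slabtcp(.12)])
f=PchipInterpolator([0,.1,.5,.85,1],W_)
yq=PchipInterpolator([0,.1,.85,1],[YP,YP,SL[2],SL[2]]); pq=PchipInterpolator([0,.3,1],[np.radians(9.1),0,0])
N=int(sys.argv[2]);k0=int(sys.argv[1])
if len(sys.argv)>3:
    for h in sys.argv[3].split(','): plan(o,[(slabtcp(float(h)),Q)])
else:
  for k in range(k0+1,k0+9):
    s=min(k/N,1); s=s*s*(3-2*s); plan(o,[(f(s),toolR(float(yq(s)),float(pq(s)))[0])])
p0,R0=cur(o);Rt=R0*toolR(0,0)[0].inv()
print(o['t'],o['tcp_pos'].round(4),slabtcp(0).round(4),Rt.as_euler('ZYX',degrees=True).round(2),o['ft_force'].round(1))
E
python3 back.py 0 32
```

```text
[[-0.016, -0.008, 0.01], [0.0, -0.0, -0.0]],
[[-0.032, -0.022, -0.009], [0.0, 0.001, -0.0]],
[[-0.058, -0.044, -0.042], [0.0, 0.002, -0.0]],
[[-0.092, -0.075, -0.086], [0.0, 0.004, -0.0]],
[[-0.129, -0.119, -0.132], [0.0, 0.007, -0.0]],
[[-0.159, -0.18, -0.164], [0.0, 0.01, -0.0]],
[[-0.171, -0.262, -0.168], [0.001, 0.013, -0.001]],
[[-0.171, -0.366, -0.169], [0.001, 0.017, -0.001]],
12.2333 [ 0.3949 -0.2547  0.4322] [0.434  0.1819 0.2167] [-10.54   8.94  -0.14] [-0.1 -0.7 -0.1]
```

Request:
apply_moves(rows=[[[-0.016, -0.008, 0.005], [0, 0, 0]], [[-0.032, -0.022, -0.009], [0, 0.001, 0]], [[-0.058, -0.044, -0.042], [0, 0.002, 0]], [[-0.092, -0.075, -0.086], [0, 0.004, 0]], [[-0.129, -0.119, -0.132], [0, 0.007, 0]], [[-0.159, -0.18, -0.164], [0, 0.01, 0]], [[-0.171, -0.262, -0.168], [0.001, 0.013, -0.001]], [[-0.171, -0.366, -0.169], [0.001, 0.017, -0.001]]])

```text
t: 12.9
tcp_pos: [0.3752, -0.1947, 0.4525]
tool_rot: [0.012, 0.985, -0.087, 0.149]
ft_force: [0.2, -0.2, -1.2]
opening: 0.0111
```

```bash
python3 back.py 8 32
```

```text
[[0.013, -0.124, 0.008], [0.0, 0.003, -0.002]],
[[0.036, -0.27, 0.015], [0.001, 0.006, -0.005]],
[[0.067, -0.435, 0.025], [0.003, 0.007, -0.009]],
[[0.102, -0.614, 0.037], [0.004, 0.008, -0.014]],
[[0.136, -0.801, 0.047], [0.006, 0.008, -0.019]],
[[0.16, -0.99, 0.056], [0.008, 0.008, -0.025]],
[[0.17, -1.175, 0.059], [0.01, 0.008, -0.032]],
[[0.155, -1.348, 0.055], [0.013, 0.008, -0.038]],
12.9 [ 0.3752 -0.1947  0.4525] [0.434  0.1819 0.2167] [-10.09   2.75   0.14] [ 0.2 -0.2 -1.2]
```

Request:
apply_moves(rows=[[[0.013, -0.124, 0.008], [0, 0.003, -0.002]], [[0.036, -0.27, 0.015], [0.001, 0.006, -0.005]], [[0.067, -0.435, 0.025], [0.003, 0.007, -0.009]], [[0.102, -0.614, 0.037], [0.004, 0.008, -0.014]], [[0.136, -0.801, 0.047], [0.006, 0.008, -0.019]], [[0.156, -0.92, 0.053], [0.007, 0.008, -0.023]], [[0.16, -0.98, 0.056], [0.008, 0.008, -0.025]], [[0.16, -0.99, 0.056], [0.008, 0.008, -0.025]]])

```text
t: 13.57
tcp_pos: [0.4266, -0.0515, 0.4516]
tool_rot: [0.001, 0.985, -0.004, 0.174]
ft_force: [0.2, 0.3, -2.1]
opening: 0.0109
```

```bash
python3 back.py 14 32
```

```text
[[0.037, -0.171, 0.011], [0.002, -0.0, -0.006]],
[[0.051, -0.343, 0.016], [0.005, -0.0, -0.013]],
[[0.048, -0.528, 0.017], [0.007, -0.0, -0.019]],
[[0.044, -0.735, 0.02], [0.009, -0.0, -0.025]],
[[0.039, -0.945, 0.027], [0.011, -0.0, -0.031]],
[[0.032, -1.142, 0.037], [0.013, -0.0, -0.036]],
[[0.024, -1.311, 0.05], [0.014, -0.0, -0.039]],
[[0.016, -1.44, 0.065], [0.015, -0.0, -0.042]],
13.5667 [ 0.4266 -0.0515  0.4516] [0.434  0.1819 0.2167] [-0.49 -0.09 -0.  ] [ 0.2  0.3 -2.1]
```

Request:
apply_moves(rows=[[[0.037, -0.171, 0.011], [0.002, 0, -0.006]], [[0.051, -0.343, 0.016], [0.005, 0, -0.013]], [[0.048, -0.528, 0.017], [0.007, 0, -0.019]], [[0.044, -0.735, 0.02], [0.009, 0, -0.025]], [[0.04, -0.88, 0.025], [0.011, 0, -0.029]], [[0.038, -0.96, 0.027], [0.011, 0, -0.031]], [[0.037, -0.99, 0.027], [0.011, 0, -0.032]], [[0.037, -0.99, 0.027], [0.011, 0, -0.032]]])

```text
t: 14.23
tcp_pos: [0.4344, 0.0972, 0.4495]
tool_rot: [-0.016, 0.98, 0.101, 0.173]
ft_force: [0.0, -0.9, -1.5]
opening: 0.0108
```

```bash
python3 back.py 0 1 .21,.2,.18,.15,.12,.09,.06,.05
```

```text
[[0.054, -0.554, 0.179], [0.005, -0.0, -0.012]],
[[0.031, -0.554, 0.242], [0.005, -0.0, -0.012]],
[[-0.015, -0.555, 0.367], [0.005, -0.0, -0.012]],
[[-0.083, -0.556, 0.555], [0.005, -0.0, -0.012]],
[[-0.152, -0.557, 0.743], [0.005, -0.0, -0.012]],
[[-0.22, -0.558, 0.931], [0.005, -0.0, -0.012]],
[[-0.289, -0.559, 1.119], [0.005, -0.0, -0.012]],
[[-0.312, -0.559, 1.181], [0.005, -0.0, -0.012]],
14.2333 [0.4344 0.0972 0.4495] [0.434  0.1819 0.2167] [11.71 -0.03 -0.26] [ 0.  -0.9 -1.5]
```

Request:
apply_moves(rows=[[[0.02, -0.18, 0.06], [0.002, 0, -0.004]], [[0.05, -0.4, 0.12], [0.004, 0, -0.009]], [[0.054, -0.53, 0.18], [0.005, 0, -0.012]], [[0.031, -0.554, 0.242], [0.005, 0, -0.012]], [[-0.015, -0.555, 0.367], [0.005, 0, -0.012]], [[-0.083, -0.556, 0.555], [0.005, 0, -0.012]], [[-0.13, -0.556, 0.68], [0.005, 0, -0.012]], [[-0.152, -0.557, 0.743], [0.005, 0, -0.012]]])

```text
t: 14.9
tcp_pos: [0.4333, 0.1799, 0.3336]
tool_rot: [-0.023, 0.975, 0.139, 0.17]
ft_force: [-1.3, -0.3, -1.5]
opening: 0.0109
```

```bash
python3 back.py 0 1 .1,.08,.06,.04,.03,.02,.015,.012; python3 - <<'E'
from bench import viewer,get_obs
import cv2
for c in('side','top'):
    d=viewer.read_camera(c);cv2.imwrite(f'pics/{c}10.png',cv2.resize(d['image'][120:250,220:350] if c=='side' else d['image'][135:250,140:280],None,fx=4,fy=4,interpolation=cv2.INTER_CUBIC))
E
```

```text
[[-0.031, -0.011, 0.109], [0.001, 0.001, -0.001]],
[[-0.076, -0.012, 0.234], [0.001, 0.001, -0.001]],
[[-0.121, -0.012, 0.36], [0.001, 0.001, -0.001]],
[[-0.166, -0.012, 0.485], [0.001, 0.001, -0.001]],
[[-0.188, -0.013, 0.548], [0.001, 0.001, -0.001]],
[[-0.211, -0.013, 0.611], [0.001, 0.001, -0.001]],
[[-0.222, -0.013, 0.642], [0.001, 0.001, -0.001]],
[[-0.229, -0.013, 0.661], [0.001, 0.001, -0.001]],
14.9 [0.4333 0.1799 0.3336] [0.434  0.1819 0.2167] [16.23  0.25 -0.13] [-1.3 -0.3 -1.5]
```

View pics/side10.png

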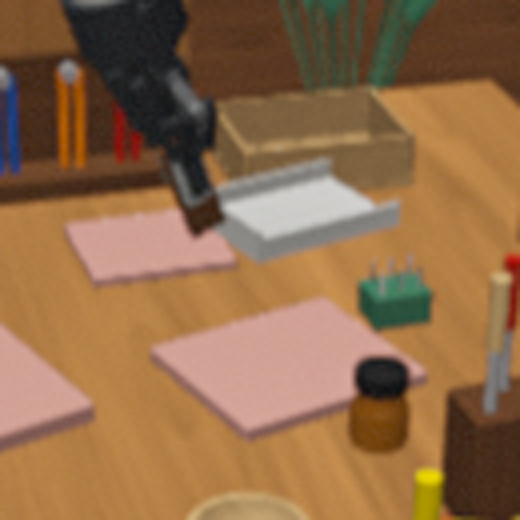

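View pics/top10.png

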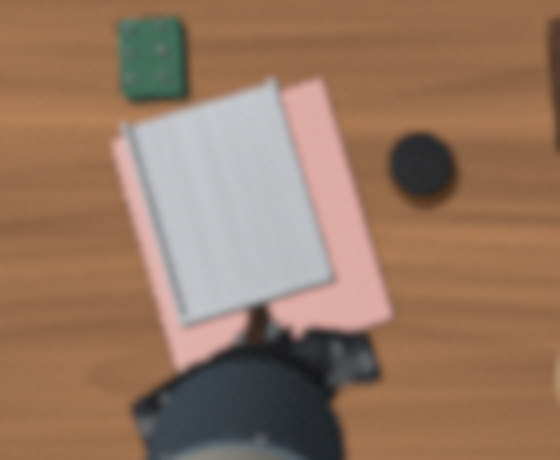

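```bash
python3 - <<'E'
from h import *
from bench import get_obs
p0,R0=cur(get_obs()); Rt=R0*toolR(0,0)[0].inv()
org=p0+R0.apply([0,0,.155])-Rt.apply([-.09,0,.059]); print(org)
for p in((.06,.045,.018),(.06,-.045,.018),(-.06,-.045,.024),(-.06,.045,.024)):
  q=org+Rt.apply(p); print(((proj('top',q)-[140,135]+.5)*4-.5).round(),((proj('side',q)-[220,120]+.5)*4-.5).round())
E
```

```text
[0.57031714 0.21946043 0.12941219]
[118. 124.] [327. 160.]
[271.  79.] [399. 203.]
[329. 281.] [257. 232.]
[174. 327.] [189. 186.]
```

Request:
apply_moves(rows=[[[-0.031, -0.011, 0.109], [0.001, 0.001, -0.001]], [[-0.076, -0.014, 0.234], [0.001, 0.001, -0.001]], [[-0.121, -0.018, 0.36], [0.001, 0.001, -0.001]], [[-0.166, -0.018, 0.485], [0.001, 0.001, -0.001]], [[-0.195, -0.018, 0.565], [0.001, 0.001, -0.001]], [[-0.222, -0.018, 0.642], [0.001, 0.001, -0.001]], [[-0.235, -0.018, 0.68], [0.001, 0.001, -0.001]], [[-0.238, -0.018, 0.69], [0.001, 0.001, -0.001]]])

```text
t: 15.67
tcp_pos: [0.4347, 0.1824, 0.2251]
tool_rot: [-0.025, 0.974, 0.143, 0.173]
ft_force: [0.2, 0.2, -0.8]
opening: 0.0108
```

```bash
python3 back.py 0 1 .008,.005,.003,.001,0,-.001
```

```text
[[-0.007, 0.002, 0.001], [-0.0, -0.0, 0.0]],
[[-0.013, 0.002, 0.02], [-0.0, -0.0, 0.0]],
[[-0.018, 0.002, 0.032], [-0.0, -0.0, 0.0]],
[[-0.023, 0.002, 0.045], [-0.0, -0.0, 0.0]],
[[-0.025, 0.002, 0.051], [-0.0, -0.0, 0.0]],
[[-0.027, 0.002, 0.057], [-0.0, -0.0, 0.0]],
15.6667 [0.4347 0.1824 0.2251] [0.434  0.1819 0.2167] [16.66 -0.13  0.02] [ 0.2  0.2 -0.8]
```

Request:
apply_moves(rows=[[[-0.007, 0, 0.013], [0, 0, 0]], [[-0.013, 0, 0.025], [0, 0, 0]], [[-0.018, 0, 0.036], [0, 0, 0]], [[-0.023, 0, 0.045], [0, 0, 0]], [[-0.025, 0, 0.05], [0, 0, 0]], [[-0.025, 0, 0.05], [0, 0, 0]], [[-0.025, 0, 0.05], [0, 0, 0]], [[-0.025, 0, 0.05], [0, 0, 0]]])

```text
t: 16.33
tcp_pos: [0.4339, 0.1822, 0.2169]
tool_rot: [-0.026, 0.974, 0.143, 0.173]
ft_force: [0.8, -0.1, -1.8]
opening: 0.0109
```

```bash
python3 back.py 0 1 0,-.002; python3 - <<'E'
from bench import viewer,get_obs
import cv2
for c in('side',):
    d=viewer.read_camera(c);cv2.imwrite(f'pics/{c}11.png',cv2.resize(d['image'][150:250,240:360] if c=='side' else d['image'][135:250,140:280],None,fx=6,fy=6,interpolation=cv2.INTER_CUBIC))
E
```

```text
[[-0.001, 0.002, 0.002], [-0.0, -0.0, 0.0]],
[[-0.005, 0.002, 0.014], [-0.0, -0.0, 0.0]],
16.3333 [0.4339 0.1822 0.2169] [0.434  0.1819 0.2167] [16.67 -0.14  0.02] [ 0.8 -0.1 -1.8]
```

View pics/side11.png

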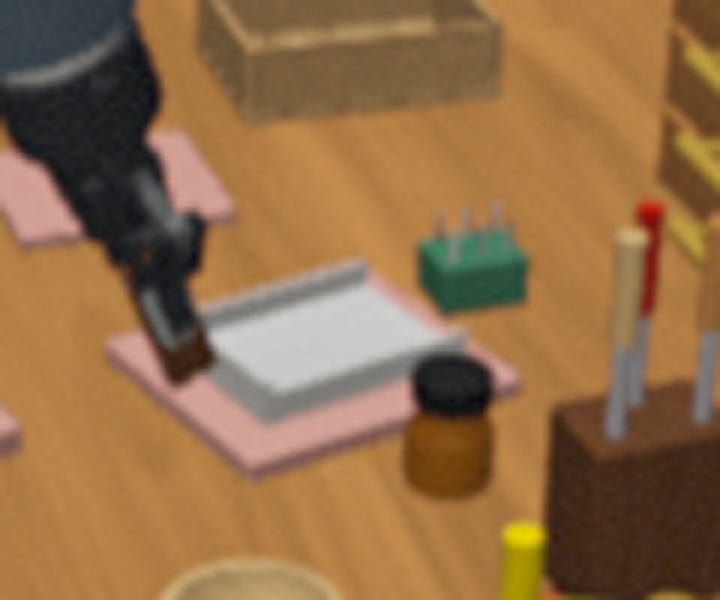

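Request:
apply_moves(rows=[[[-0.002, 0, 0.006], [0, 0, 0]], [[-0.004, 0, 0.01], [0, 0, 0]], [[-0.005, 0, 0.014], [0, 0, 0]], [[-0.006, 0, 0.017], [0, 0, 0]], [[-0.006, 0, 0.017], [0, 0, 0]], [[-0.006, 0, 0.017], [0, 0, 0]], [[-0.006, 0, 0.017], [0, 0, 0]], [[-0.006, 0, 0.017], [0, 0, 0]]])

```text
t: 17.05
tcp_pos: [0.4345, 0.1827, 0.2156]
tool_rot: [-0.026, 0.974, 0.143, 0.174]
ft_force: [-3.0, -1.9, 7.6]
opening: 0.0108
```

Request:
apply_moves(rows=[[[0, 0, -0.003], [0, 0, 0]], [[0, 0, -0.005], [0, 0, 0]], [[0, 0, -0.005], [0, 0, 0]], [[0, 0, -0.005], [0, 0, 0]], [[0, 0, -0.005], [0, 0, 0]], [[0, 0, -0.005], [0, 0, 0]], [[0, 0, -0.005], [0, 0, 0]], [[0, 0, -0.005], [0, 0, 0]]], claw=1)

```text
t: 17.72
tcp_pos: [0.4342, 0.1826, 0.2162]
tool_rot: [-0.026, 0.974, 0.143, 0.174]
ft_force: [-0.3, -0.2, -0.4]
opening: 0.0854
```

Request:
apply_moves(rows=[[[0, 0, -0.04], [0, 0, 0]], [[0, 0, -0.12], [0, 0, 0]], [[0, 0, -0.24], [0, 0, 0]], [[0, 0, -0.38], [0, 0, 0]], [[0, 0, -0.53], [0, 0, 0]], [[0, 0, -0.68], [0, 0, 0]], [[0, 0, -0.8], [0, 0, 0]], [[0, 0, -0.9], [0, 0, 0]]])

```text
t: 18.38
tcp_pos: [0.3888, 0.1688, 0.3448]
tool_rot: [-0.027, 0.974, 0.143, 0.175]
ft_force: [0.1, 0.4, -0.1]
opening: 0.0856
```

```bash
python3 back.py 0 1 0; python3 - <<'E'
from bench import viewer,get_obs
import cv2
for c in('side','top'):
    d=viewer.read_camera(c);cv2.imwrite(f'pics/{c}12f.png',d['image']);cv2.imwrite(f'pics/{c}12.png',cv2.resize(d['image'][150:250,240:360] if c=='side' else d['image'][145:240,155:275],None,fx=6,fy=6,interpolation=cv2.INTER_CUBIC))
E
```

```text
[[-0.004, 0.006, 0.91], [-0.001, -0.001, 0.0]],
18.3833 [0.3888 0.1688 0.3448] [0.434  0.1819 0.2167] [16.74 -0.4   0.14] [ 0.1  0.4 -0.1]
```

View pics/side12.png

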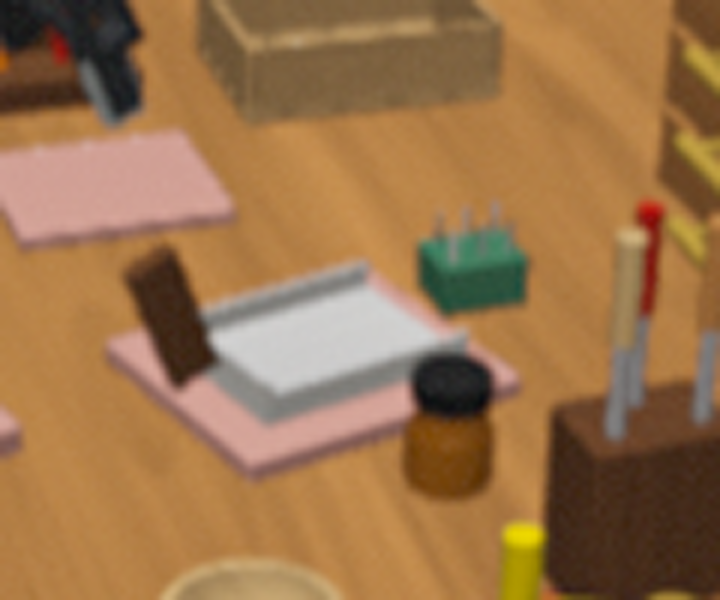

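View pics/top12.png

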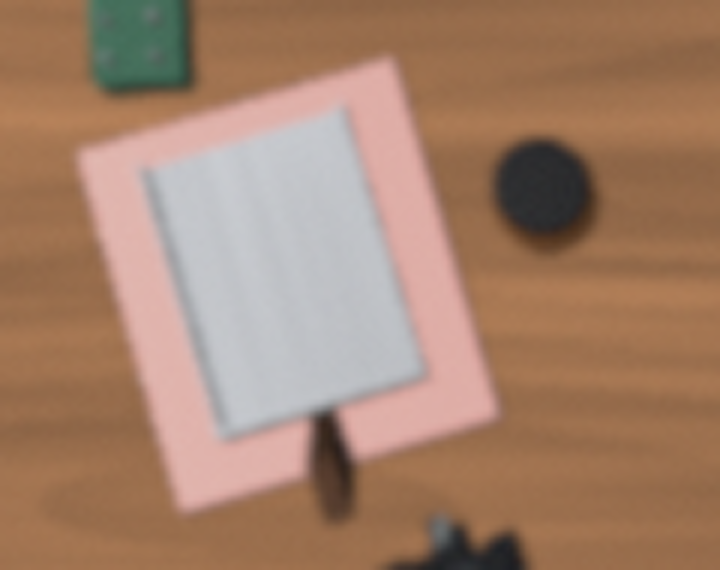

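```bash
cat > valve.py <<'E'
import sys
from h import *
from bench import get_obs
o=get_obs()
AX=pl(*ST,(0,.095,0))
def vp(a,z,r=.06,yawoff=0):
    d=np.pi+ST[2]-np.radians(a); p=np.array([AX[0]+r*np.cos(d),AX[1]+r*np.sin(d),z+.155])
    Q=Rz(d-np.pi+yawoff)*R.from_matrix(np.diag([1.,-1,-1])); return p,Q
if __name__=='__main__':
    for x in sys.argv[1:]:
        a,z=map(float,x.split(',')); plan(o,[vp(a,z)])
    p0,R0=cur(o); g=p0+R0.apply([0,0,.155]); d=g-AX
    print(o['t'],'grasp',g.round(4),'r',np.hypot(d[0],d[1]).round(4),'a',np.degrees(np.pi+ST[2]-np.arctan2(d[1],d[0])).round(2),o['ft_force'].round(1),o['ft_torque'].round(2),o['qpos'].round(2))
E
python3 valve.py 12.7,.22 12.7,.112
```

```text
[[0.531, 2.104, -0.017], [-0.02, -0.055, 0.109]],
[[0.277, 2.107, 0.657], [-0.02, -0.055, 0.109]],
18.4833 grasp [0.4413 0.1856 0.2008] r 0.3607 a 52.46 [ 0.6  1.  -0.2] [-0.22  0.98  0.01] [ 0.86 -0.1  -0.56  0.26 -0.81  0.85]
```

Request:
apply_moves(rows=[[[0.03, 0.12, -0.08], [-0.001, -0.003, 0.006]], [[0.08, 0.3, -0.16], [-0.003, -0.008, 0.015]], [[0.14, 0.52, -0.2], [-0.005, -0.014, 0.027]], [[0.2, 0.75, -0.2], [-0.008, -0.02, 0.04]], [[0.26, 0.98, -0.2], [-0.01, -0.026, 0.052]], [[0.26, 0.98, -0.2], [-0.01, -0.026, 0.052]], [[0.26, 0.98, -0.2], [-0.01, -0.026, 0.052]], [[0.26, 0.98, -0.2], [-0.01, -0.026, 0.052]]], claw=0.6)

```text
t: 19.15
tcp_pos: [0.4564, 0.0357, 0.3861]
tool_rot: [-0.014, 0.995, -0.021, 0.094]
ft_force: [0.4, 0.9, -0.1]
opening: 0.0512
```

```bash
python3 valve.py 12.7,.22 12.7,.112
```

```text
[[0.647, 0.96, 0.167], [-0.01, -0.029, 0.057]],
[[0.514, 0.983, 0.874], [-0.01, -0.029, 0.057]],
19.15 grasp [0.4854 0.0394 0.2339] r 0.2123 a 45.03 [ 0.4  0.9 -0.1] [-0.03  0.59 -0.01] [ 0.45  0.01 -0.26  0.07 -1.12  1.06]
```

Request:
apply_moves(rows=[[[0.1, 0.15, 0.02], [-0.002, -0.005, 0.009]], [[0.25, 0.38, 0.06], [-0.004, -0.011, 0.022]], [[0.4, 0.6, 0.1], [-0.006, -0.018, 0.035]], [[0.54, 0.8, 0.14], [-0.008, -0.024, 0.047]], [[0.62, 0.92, 0.16], [-0.01, -0.028, 0.055]], [[0.647, 0.96, 0.167], [-0.01, -0.029, 0.057]], [[0.647, 0.96, 0.167], [-0.01, -0.029, 0.057]], [[0.647, 0.96, 0.167], [-0.01, -0.029, 0.057]]], claw=0.6)

```text
t: 19.82
tcp_pos: [0.5505, -0.1106, 0.3746]
tool_rot: [-0.001, 0.98, -0.198, -0.002]
ft_force: [-1.0, 0.7, 0.4]
opening: 0.0513
```

```bash
python3 valve.py 12.7,.22 12.7,.14 12.7,.112; python3 - <<'E'
from bench import viewer,get_obs
import cv2
for c in('side','top'):
    d=viewer.read_camera(c);cv2.imwrite(f'pics/{c}13.png',cv2.resize(d['image'][150:300,290:420] if c=='side' else d['image'][115:235,300:460],None,fx=4,fy=4,interpolation=cv2.INTER_CUBIC))
E
```

```text
[[0.005, 0.007, -0.003], [-0.0, 0.001, 0.001]],
[[0.007, 0.008, 0.531], [-0.0, 0.001, 0.001]],
[[0.008, 0.008, 0.717], [-0.0, 0.001, 0.001]],
19.8167 grasp [ 0.5501 -0.1101  0.2196] r 0.0613 a 13.95 [-1.   0.7  0.4] [ 0.02 -0.01  0.02] [ 0.08  0.29  0.08 -0.   -1.36  1.09]
```

View pics/side13.png

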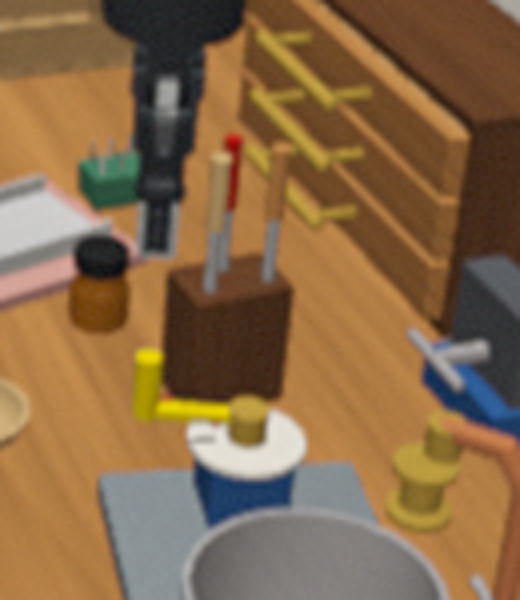

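View pics/top13.png

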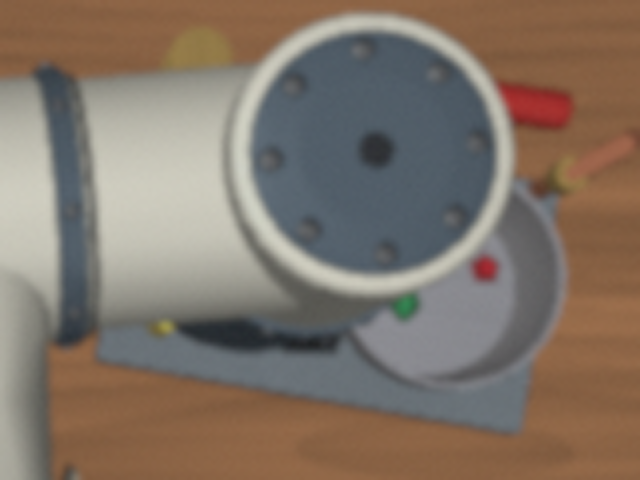

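Request:
apply_moves(rows=[[[0.005, 0.007, 0.06], [0, 0.001, 0.001]], [[0.006, 0.007, 0.18], [0, 0.001, 0.001]], [[0.006, 0.008, 0.32], [0, 0.001, 0.001]], [[0.007, 0.008, 0.45], [0, 0.001, 0.001]], [[0.007, 0.008, 0.56], [0, 0.001, 0.001]], [[0.008, 0.008, 0.65], [0, 0.001, 0.001]], [[0.008, 0.008, 0.7], [0, 0.001, 0.001]], [[0.008, 0.008, 0.705], [0, 0.001, 0.001]]])

```text
t: 20.58
tcp_pos: [0.5498, -0.1105, 0.2688]
tool_rot: [-0.001, 0.98, -0.2, 0.001]
ft_force: [-1.5, -0.3, 0.9]
opening: 0.0514
```

```bash
python3 valve.py 12.7,.112; python3 - <<'E'
from bench import viewer,get_obs
import cv2
for c in('side',):
    d=viewer.read_camera(c);cv2.imwrite(f'pics/{c}14.png',cv2.resize(d['image'][180:300,290:420] if c=='side' else d['image'][115:235,300:460],None,fx=5,fy=5,interpolation=cv2.INTER_CUBIC))
E
```

```text
[[0.01, 0.006, 0.012], [-0.0, -0.0, -0.0]],
20.5833 grasp [ 0.5502 -0.1103  0.1138] r 0.0612 a 13.81 [-1.5 -0.3  0.9] [ 0.05  0.06 -0.03] [ 0.08  0.35 -0.11 -0.   -1.1   1.09]
```

View pics/side14.png

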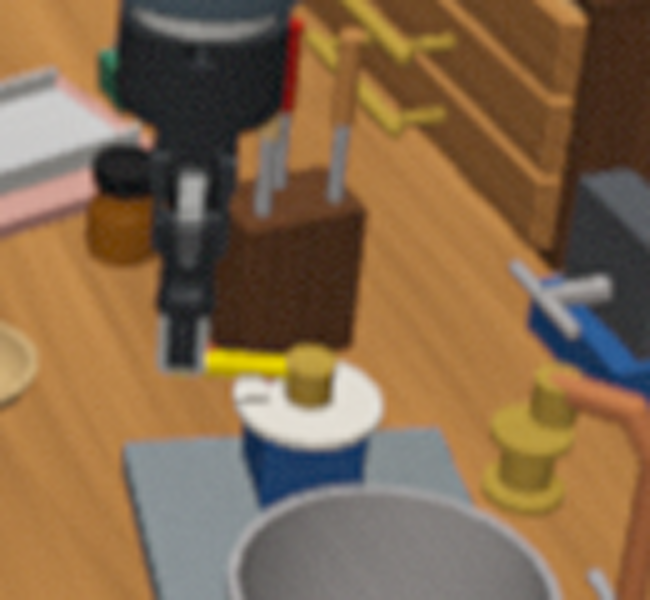

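Request:
apply_moves(rows=[[[0, 0, 0], [0, 0, 0]], [[0, 0, 0], [0, 0, 0]], [[0, 0, 0], [0, 0, 0]], [[0, 0, 0], [0, 0, 0]], [[0, 0, 0], [0, 0, 0]], [[0, 0, 0], [0, 0, 0]], [[0, 0, 0], [0, 0, 0]], [[0, 0, 0], [0, 0, 0]]], claw=0, newtons=30)

```text
t: 21.3
tcp_pos: [0.5504, -0.1106, 0.2709]
tool_rot: [-0.001, 0.98, -0.2, 0.003]
ft_force: [-2.3, 2.1, 6.0]
opening: 0.0144
```

```bash
python3 valve.py 15,.113 19,.113 23,.113 27,.113 30,.113 32,.113 33,.113 33,.113
```

```text
[[0.005, -0.01, 0.019], [-0.001, -0.001, 0.006]],
[[0.008, -0.037, 0.019], [-0.001, -0.001, 0.017]],
[[0.012, -0.065, 0.019], [-0.001, -0.001, 0.029]],
[[0.018, -0.092, 0.019], [-0.001, -0.001, 0.04]],
[[0.023, -0.112, 0.02], [-0.001, -0.001, 0.048]],
[[0.028, -0.126, 0.02], [-0.001, -0.001, 0.054]],
[[0.03, -0.132, 0.02], [-0.001, -0.001, 0.056]],
[[0.03, -0.132, 0.02], [-0.001, -0.001, 0.056]],
21.3 grasp [ 0.5513 -0.1105  0.1159] r 0.06 a 14.08 [-2.3  2.1  6. ] [ 0.61  0.72 -0.03] [ 0.08  0.35 -0.11 -0.   -1.11  1.09]
```

Request:
apply_moves(rows=[[[0.003, -0.01, 0], [0, 0, 0.006]], [[0.006, -0.037, 0], [0, 0, 0.017]], [[0.01, -0.065, 0], [0, 0, 0.029]], [[0.016, -0.092, 0], [0, 0, 0.04]], [[0.022, -0.112, 0], [0, 0, 0.048]], [[0.026, -0.126, 0], [0, 0, 0.054]], [[0.028, -0.132, 0], [0, 0, 0.056]], [[0.028, -0.132, 0], [0, 0, 0.056]]])

```text
t: 21.97
tcp_pos: [0.5619, -0.0937, 0.271]
tool_rot: [-0.002, 0.93, -0.368, 0.002]
ft_force: [-2.6, 3.7, 3.4]
opening: 0.0148
```

```bash
python3 valve.py 35,.116 38,.116 41,.116 43,.116 44,.116 45,.116 46,.116; python3 - <<'E'
from bench import viewer,get_obs
import cv2
for c in('side',):
    d=viewer.read_camera(c);cv2.imwrite(f'pics/{c}15.png',cv2.resize(d['image'][180:300,290:420] if c=='side' else d['image'][115:235,300:460],None,fx=5,fy=5,interpolation=cv2.INTER_CUBIC))
E
```

```text
[[0.005, -0.014, -0.0], [-0.001, -0.0, 0.006]],
[[0.006, -0.035, -0.0], [-0.001, -0.0, 0.014]],
[[0.008, -0.056, 0.0], [-0.001, -0.0, 0.023]],
[[0.011, -0.07, 0.0], [-0.001, -0.0, 0.028]],
[[0.012, -0.077, 0.0], [-0.001, -0.0, 0.031]],
[[0.013, -0.083, 0.0], [-0.001, -0.0, 0.034]],
[[0.015, -0.09, 0.0], [-0.001, -0.0, 0.037]],
21.9667 grasp [ 0.5627 -0.0935  0.116 ] r 0.0602 a 33.65 [-2.6  3.7  3.4] [ 1.18  1.03 -0.07] [ 0.11  0.37 -0.08 -0.   -1.12  0.71]
```

View pics/side15.png

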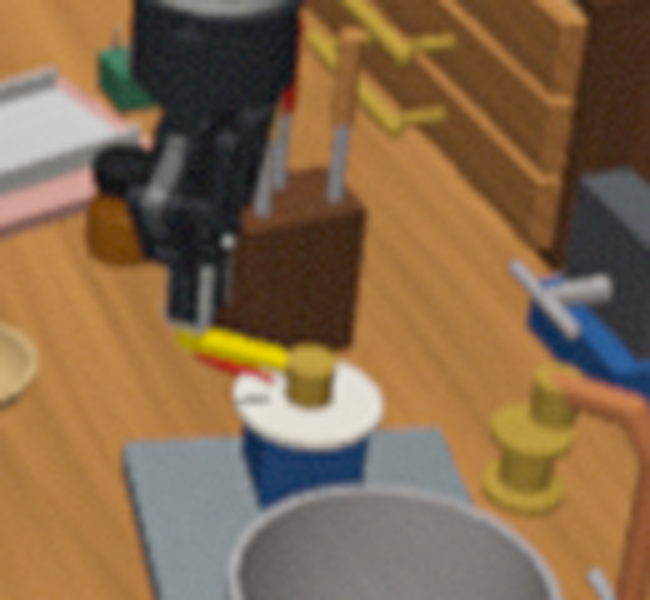

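Request:
apply_moves(rows=[[[0.003, -0.012, 0], [0, 0, 0.006]], [[0.005, -0.034, 0], [0, 0, 0.014]], [[0.008, -0.056, 0], [0, 0, 0.023]], [[0.01, -0.07, 0], [0, 0, 0.028]], [[0.012, -0.077, 0], [0, 0, 0.031]], [[0.013, -0.081, 0], [0, 0, 0.033]], [[0.013, -0.081, 0], [0, 0, 0.033]], [[0.013, -0.081, 0], [0, 0, 0.033]]])

```text
t: 22.68
tcp_pos: [0.5713, -0.0859, 0.271]
tool_rot: [-0.002, 0.887, -0.462, 0.002]
ft_force: [-2.8, 4.9, 3.9]
opening: 0.0151
```

```bash
python3 valve.py 45,.116
```

```text
[[0.003, -0.003, 0.0], [-0.001, -0.0, 0.001]],
22.6833 grasp [ 0.572  -0.0855  0.116 ] r 0.0603 a 45.38 [-2.8  4.9  3.9] [1.47 1.21 0.01] [ 0.12  0.38 -0.06 -0.   -1.12  0.49]
```

Request:
apply_moves(rows=[[[0, 0, 0], [0, 0, 0]], [[0, 0, 0], [0, 0, 0]], [[0, 0, 0], [0, 0, 0]], [[0, 0, 0], [0, 0, 0]], [[0, 0, 0], [0, 0, 0]], [[0, 0, 0], [0, 0, 0]], [[0, 0, 0], [0, 0, 0]], [[0, 0, 0], [0, 0, 0]]], claw=0.5)

```text
t: 23.35
tcp_pos: [0.5713, -0.086, 0.271]
tool_rot: [-0.002, 0.887, -0.462, 0.002]
ft_force: [0.2, -0.2, -0.3]
opening: 0.0426
```

Request:
apply_moves(rows=[[[0, 0, -0.05], [0, 0, 0]], [[0, 0, -0.15], [0, 0, 0]], [[0, 0, -0.3], [0, 0, 0]], [[0, 0, -0.5], [0, 0, 0]], [[0, 0, -0.7], [0, 0, 0]], [[0, 0, -0.85], [0, 0, 0]], [[0, 0, -0.95], [0, 0, 0]], [[0, 0, -0.98], [0, 0, 0]]])

```text
t: 24.02
tcp_pos: [0.5707, -0.0866, 0.422]
tool_rot: [-0.004, 0.887, -0.462, 0.004]
ft_force: [-0.6, -0.2, 0.4]
opening: 0.0425
```

Request:
apply_moves(rows=[[[-0.1, 0, 0], [0, 0, 0]], [[-0.25, 0, 0], [0, 0, 0]], [[-0.45, 0, 0], [0, 0, 0]], [[-0.65, 0, 0], [0, 0, 0]], [[-0.85, 0, 0], [0, 0, 0]], [[-0.95, 0, 0], [0, 0, 0]], [[-0.98, 0, 0], [0, 0, 0]], [[-0.98, 0, 0], [0, 0, 0]]])

```text
t: 24.68
tcp_pos: [0.4855, 0.0347, 0.4209]
tool_rot: [-0.003, 0.887, -0.461, 0.004]
ft_force: [-0.2, -0.0, 0.9]
opening: 0.0427
```

```bash
python3 valve.py 45,.2; python3 - <<'E'
from bench import viewer,get_obs
import cv2
for c in('side','top'):
    d=viewer.read_camera(c);cv2.imwrite(f'pics/{c}16f.png',d['image']);cv2.imwrite(f'pics/{c}16.png',cv2.resize(d['image'][220:350,300:450] if c=='side' else d['image'][115:230,315:470],None,fx=5,fy=5,interpolation=cv2.INTER_CUBIC))
E
```

```text
[[0.988, -0.004, 0.444], [-0.002, -0.001, 0.001]],
24.6833 grasp [0.4871 0.0351 0.266 ] r 0.2078 a 44.74 [-0.2 -0.   0.9] [-0.11 -0.03 -0.02] [ 0.39  0.12 -0.02  0.   -1.42  0.22]
```

View pics/side16.png

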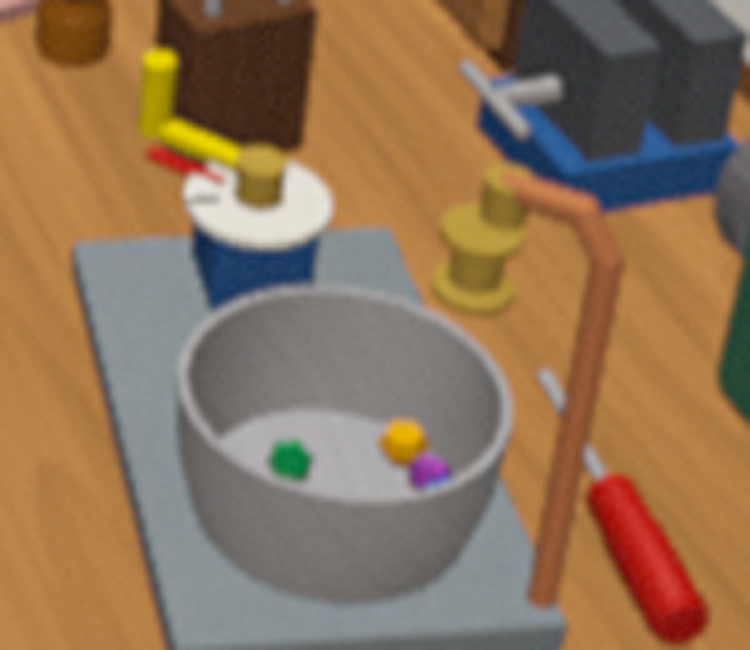

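View pics/top16.png

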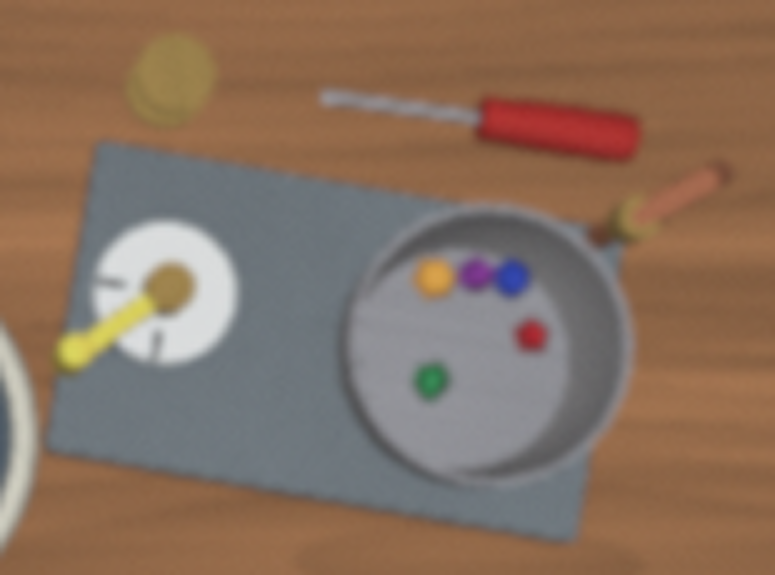

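```bash
python3 - <<'E'
from h import *
T=lambda u,v:un((u,v),(315,115),5);S=lambda u,v:un((u,v),(300,220),5)
a=pl(*ST,(0,.095,0))
for q in(unproj('top',T(76,351),.122),unproj('side',S(160,58),.122)):
  d=q-a;print(q.round(4),np.hypot(*d[:2]).round(4),np.degrees((np.pi+ST[2])-np.arctan2(d[1],d[0])).round(1))
E
python3 -c "
import cv2,numpy as np
a=cv2.imread('pics/top16f.png');b=cv2.imread('pics/top0.png');c=cv2.imread('pics/side16f.png')
cv2.imwrite('pics/f.png',np.hstack([a[90:300,100:480]]) )"
```

```text
[ 0.5724 -0.0858  0.122 ] 0.0599 45.5
[ 0.5727 -0.084   0.122 ] 0.0612 46.7
```

View pics/top16f.png

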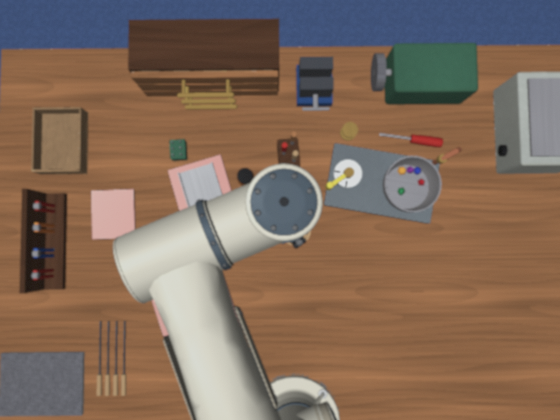

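View pics/side16f.png

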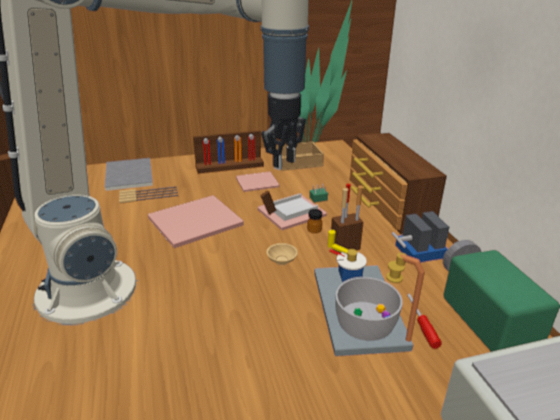

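The lever reads 45.5 to 46.7 degrees, all five stones are in the bowl, the tray lies on the slab, and the gripper is clear of everything, so I'm handing in.

```bash
python3 -c "
from bench import r
print(r.close_job())"
```

```text
the job is handed in; nothing more can be done
None
```

I lifted the tray by its handle and tipped all five stones into the steel bowl. I then set the tray back on the middle of the medium pink slab and turned the valve lever to the red mark. I handed the job in at about 25 s; no verdict was reported.

Last checks in the pictures:
- **Stones:** all five are on the bowl floor in the top view. The side view shows only green, amber, violet and a bit of blue; the bowl's wall hides the red one.
- **Valve:** the lever reads 45.5° from the top camera and 46.7° from the side camera. It hides the red mark in the top view.
- **Tray:** it lies flat, lined up with the slab and centred by eye. My estimates of its position in the gripper differed from the picture by about 2 mm just before I set it down.
- **Other things:** everything else looks unmoved by eye; I did not measure it again. In the last top view the arm hid the wooden bowl and part of the slab, but the side view shows both. The largest force I read after any move was about 8 N.

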